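# Close up a culture box: dish in, lid on, clamp down

## Robot

A 7-joint arm with a two-finger parallel gripper is mounted at the origin on a cart in front of the work surface, level with it; the furniture and walls round the work are solid. World frame = base frame: x ahead of the robot, y to its left, z up, the work surface at z = 0. Lengths are in m, angles in rad, forces in N, time in s.
With the tool pointing down it reaches from about 0.4 to 0.85 m from the base axis. Payload 4.5 kg.
Tool frame: the origin (TCP) lies at the very end of the fingers, on their centre line; the grasp point (between the pads) lies 19 mm behind it; x points along the fingers, y is the direction in which the jaws open and shut, and the axes are right-handed (so a half turn about x gives the same grasp; the last joint's range is limited). The gripper opens to 88 mm and grips with 3 to 60 N. Pads are 18 mm wide; open, the fingers measure 123 mm over their backs; the gripper's body (75 mm by 187 mm) begins 45 mm behind the grasp point.
Start: joints at [-1.094, 0.689, -0.195, 1.565, 0.157, 0.902, -0.215], TCP at [0.268, 0.565, 0.239] pointing down, gripper open.
Joint ranges: [-3.01, 3.01], [-0.46, 2.08], [-1.47, 1.51], [0.13, 2.56], [-1, 4.14], [0.04, 2.09], [-2.66, 2.66]. Speed limits (rad/s): [2.57, 2.57, 3.14, 3.14, 3.14, 3.14, 3.14].

## Interface

Orientations are given as a unit quaternion [x, y, z, w].
In Python, from cell import manip gives the robot as it stands. The module is installed in compiled form; this text tells all that it offers.
- The arm moves only by the tool play_rows, never from a script. Its argument "deltas" is one flat list of numbers, 7 for each row, row after row: the turn, a rotation vector about the world's x, y, z in rad, then the shift along the world's x, y, z in mm, then the finger opening in mm, from 0 to 88.1. In form: [ax, ay, az, tx, ty, tz, fingers, ax, ay, az, tx, ty, tz, fingers, ...]. A call has 1 to 12 rows; each row shifts and turns the commanded pose from where the row before left it; what a row does not reach is not made up. A row lasts 1/10 s, in which the tool goes at most 50 mm and 8.59 degrees, less where a joint would pass 70% of its speed; a pose out of reach is approached as far as the arm can. A call with a gripper value outside its range is refused whole. The fingers move at their own pace and stop on an object; "newtons" is the grip in N (left out, the last holds). Time passes only in rows, so rows that do not move let the fingers close. It gives the time, the measured TCP pose, the force and the opening at its end, in the units of the state.
- manip.get_state(): the state, without advancing time (a new reading comes with each control period).
- manip.grab_frame(name): name is "scene" or "top" or "wrist"; returns the picture (384x512x3 uint8, blue, green, red); there is no depth.
- manip.get_calibration(name): a dict with "fx", "fy", "cx", "cy" (pixels), "rvec" (rotation vector, rad) and "tvec" (3), from world to camera coordinates, as OpenCV has them. Camera axes: x right, y down, z forward; pixel columns grow to the right and rows downward; lengths in m; the calibration is good to about 2 mm. A picture is of the moment at which its call begins: read the wrist's pose just before it. get_calibration takes no time and is no camera call; for the wrist camera it gives the pose at the moment of the call.
- manip.sign_off(): hands the job in, once; it reports no verdict.
Trained networks look in the newest picture that a camera, given by its name, has taken for a name from the list of things; names that differ only in an ending like _2 or _b are one class to them, and where a whole thing is asked for, a point or a joint stands for the part that bears it (a point fixed in the world has none). Each returns a list of dicts, best first, with "conf" (0 to 1); they miss things now and then, are a little off and sometimes report something else, mostly with a low value. They report only what shows in the picture. A call takes as long as a camera call. They do not tell look-alikes from the thing itself.
- manip.boxes_of(camera, label): "rect" ([left, top, right, bottom] in pixels, round what is visible of it).
- manip.spot_point(camera, label): "centre" ([column, row] in pixels: a listed point, or the origin of a listed thing).
The state is a dict: "time_s": time; "joint_pos": joint angles; "qvel": joint speeds; "effort": joint torques, N m; "eef_pos": TCP position; "tcp_rot": TCP orientation; "wrist_force": force on the tool from outside, world axes, zero at the start; "ft_torque": the same for the moment, N m; "width": opening from 0.0 (shut) to 1.0 (fully open).
Only numpy, scipy, OpenCV 4.12 (cv2) and the standard library are available. Lean on these libraries where they do the work, as an engineer would, in place of code of your own. Each camera call takes 0.05 s, during which the arm holds its last target.

## Task

Put the petri dish flat in the empty culture box, put the lid on so that it sits down fully all round, and then swing the red-balled toggle clamp down until its rubber foot rests on the lid. Keep the dish level and leave the vial, the marker and the timer where they are.

Things in the scene. Friction and masses are not known exactly. Their poses are not given: they have to be found in the camera images.
- dish_center (a point): Closed round petri dish, clear with a pale filling, 58 mm diameter, 15 mm tall, 18 g, loose and lying flat on the bench at the robot's left. The point is its centre, 7.5 mm above its underside; z is up through the dish.
- culture_box: Square dark blue-grey open box fixed to the bench, 140 x 140 mm outside, 50 mm high, walls 6 mm (foot flange 4 mm wider all round). Empty chamber 128 x 128 mm, its pale floor 6 mm above the bench. Origin: centre of the underside, z up. A toggle clamp stands at its +y side on a bracket that reaches to y = +141 mm and up to z = 80 mm.
- box_mouth (a point): Centre of the box's open mouth, in the plane of the rim, 50 mm above the bench; axes as the box's.
- lid_handle (a point): Centre of the lid's bar handle, on two posts: 80 mm along the lid's x, 14 mm wide, 12 mm high; 45 mm above the plug's underside, 30 mm above the plate's top. The lid also fits turned by half a turn; put it on with the bar parallel to the box's x axis, clear of the clamp.
- lid_seat (a point): Point of the lid at the centre of the plate's underside (7 mm above the underside of the plug, 38 mm below the bar's centre). With the lid fully seated it coincides with point box_mouth. Axes as the lid's.
- clamp (a joint): Angle of the toggle clamp's arm, rad: 0 = arm level, its rubber foot just resting on a seated lid; grows as the arm is raised to stand almost upright at 1.2 to 1.45, where it starts. A stiff hinge, it stays where it is left and needs 2 to 4 N at the ball. The range goes on to -0.08, below the lid's top.
- clamp_hinge (a point): Hinge of the clamp's arm, at x 0, y +105 mm, z 70 mm in the box frame; the axis lies along the box's x.
- clamp_ball (a point): Centre of the red ball grip, 26 mm diameter, at the tip of the clamp's arm (arm 16 mm wide along x). It moves on a 66 mm circle about the hinge in the box's y-z plane; at clamp angle a it lies at y = 105 - 58 cos a + 32 sin a, z = 70 + 58 sin a + 32 cos a (mm, box frame): with the clamp down at y 47, z 102, 44 mm above the lid's plate.
- vial_center (a point): Bystander: amber vial with black cap, 23 mm diameter, 57 mm tall, standing behind the box; point at mid height.
- marker: Bystander: red and white marker pen, 135 mm long, 17 mm thick, lying in front at the bench's near edge. Origin at the centre of its underside.
- timer: Bystander: white timer, 64 x 64 x 19 mm, lying near the bench's near edge on the left. Origin at the centre of its underside.
- lid: Loose square lid, right way up on the bench at the robot's right, about 250 g: light steel-blue plate 142 x 142 x 8 mm; under it a black gasket plug 121 x 121 mm (116 mm at its lower 3 mm), 7 mm deep, that enters the box's mouth with about 3 mm to spare on each side; black bar handle on top, along the lid's x. Origin: centre of the plug's underside, z up.
- dish: The petri dish described under point dish_center; origin at the centre of its underside.
There are look-alikes about, which are no part of the job. What is shaped like the dish but turquoise is not meant.

How it is judged:
On the way, in this order (a step that is already met when the one before it is completed fails the run):
1. the dish lies flat in the box, released (x of dish_center in the frame of culture_box between -0.04 and 0.04 m and y of dish_center in the frame of culture_box between -0.04 and 0.04 m and z of dish_center in the frame of culture_box between 0.0085 and 0.0185 m and angle between dish_center's own z axis and vertical below 0.12 rad and contact force between the fingers and dish below 0.2 N), for 0.2 s.
2. the lid is fully seated on the box with the clamp still up, and released (x of lid_seat in the frame of box_mouth between -0.0065 and 0.0065 m and y of lid_seat in the frame of box_mouth between -0.0065 and 0.0065 m and z of lid_seat in the frame of box_mouth between -0.0025 and 0.0025 m and angle between lid_seat's own z axis and vertical below 0.035 rad and x of dish_center in the frame of culture_box between -0.04 and 0.04 m and y of dish_center in the frame of culture_box between -0.04 and 0.04 m and z of dish_center in the frame of culture_box between 0.0085 and 0.0185 m and angle between dish_center's own z axis and vertical below 0.12 rad and contact force between the fingers and lid below 0.2 N and value of joint clamp above 0.5 rad), for 0.2 s.
3. the clamp is down on the seated lid (x of lid_seat in the frame of box_mouth between -0.0065 and 0.0065 m and y of lid_seat in the frame of box_mouth between -0.0065 and 0.0065 m and z of lid_seat in the frame of box_mouth between -0.0025 and 0.0025 m and angle between lid_seat's own z axis and vertical below 0.035 rad and value of joint clamp below 0.06 rad), for 0.2 s.
At the end, for the whole second after the job is handed in: The dish lies flat inside the box (its centre within 40 mm of the box's middle along both box axes, tilt under 0.12 rad); the lid is seated (plate on the rim within 2.5 mm, centred within 6.5 mm, tilt under 0.035 rad) and at rest; the clamp's joint is below 0.06 rad; all are let go (all of step 3 and x of dish_center in the frame of culture_box between -0.04 and 0.04 m and y of dish_center in the frame of culture_box between -0.04 and 0.04 m and z of dish_center in the frame of culture_box between 0.0085 and 0.0185 m and angle between dish_center's own z axis and vertical below 0.12 rad and contact force between the fingers and clamp below 0.2 N and contact force between the fingers and lid below 0.2 N and linear speed of lid below 0.02 m/s); the robot touches nothing.
It fails at once if the dish is tipped by more than 0.6 rad (angle between dish_center's own z axis and vertical above 0.6 rad).
It fails at once if the vial is moved by more than 30 mm (distance of vial_center from where it was at the start of the episode above 0.03 m).
It fails at once if the marker is moved by more than 30 mm (distance of marker from where it was at the start of the episode above 0.03 m).
It fails at once if the timer is moved by more than 30 mm (distance of timer from where it was at the start of the episode above 0.03 m).
It also fails if it takes over 67 s, if anything falls off the work surface, if the arm or the gripper's body presses on something with over 40 N, if the wrist force passes 120 N, or if a joint passes its speed limit or range.

## Working session

There is one attempt and no reset: what is moved stays moved. The work goes in short steps, Python scripts to look and compute and a tool call to move; the robot and the scene stay as the last step left them, time stands still between calls to the robot, and variables do not carry over. Pictures are saved under pics/ and viewed, and the job is handed in when it is done.

Besides the shell and the picture viewer there is one more tool, called after "Request:" by a JSON object that holds its "fn" and its "kwargs", one argument or row to a line. play_rows: Moves the arm, as the interface text tells. Its arguments: {"type":"object","properties":{"deltas":{"type":"array"},"newtons":{"type":"number"}},"required":["deltas"]}

```bash
ls; mkdir -p pics; python3 - <<'E'
from cell import manip
import cv2
s=manip.get_state()
for k in ("time_s","eef_pos","tcp_rot","width","wrist_force"): print(k,s[k])
for n in ("scene","top","wrist"):
    f=manip.grab_frame(n); cv2.imwrite(f"pics/{n}0.png",f); c=manip.get_calibration(n); print(n,c)
E
```

```text
pics
time_s 0.0
eef_pos [0.26757506 0.56415385 0.23792195]
tcp_rot [ 0.15462991  0.68994469 -0.15588064  0.68975876]
width 0.9969961121013174
wrist_force [ 0.53972903 -0.68374253  0.12882609]
scene {'fx': 354.4260325203262, 'fy': 354.4260325203262, 'cx': 259.63161647610406, 'cy': 190.3234533356183, 'rvec': array([ 2.02044476, -1.00236019,  0.48137898]), 'tvec': array([-0.28023961,  0.34877959,  0.61671898])}
top {'fx': 431.5371581493409, 'fy': 431.5371581493409, 'cx': 257.94190881262796, 'cy': 188.10457569756926, 'rvec': array([ 2.13276019, -2.09296138,  0.21221537]), 'tvec': array([0.06318954, 0.5675729 , 1.36182941])}
wrist {'fx': 274.83188913733267, 'fy': 274.83188913733267, 'cx': 254.98650962372, 'cy': 194.59858506810193, 'rvec': array([-2.43863438, -1.5424044 , -0.22380345]), 'tvec': array([-0.62345015, -0.03971534,  0.39107299])}
```

View pics/scene0.png

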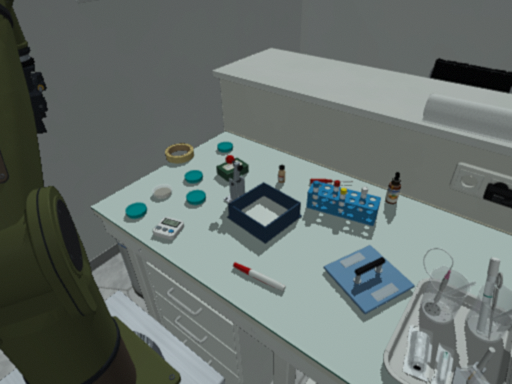

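View pics/top0.png

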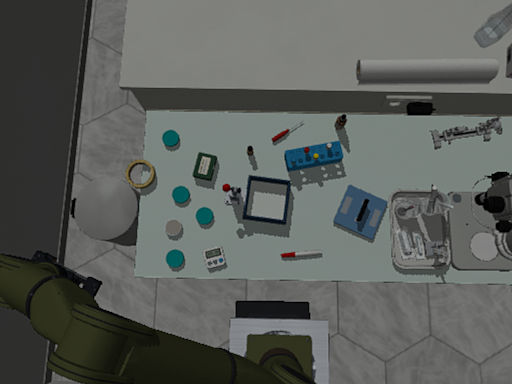

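View pics/wrist0.png

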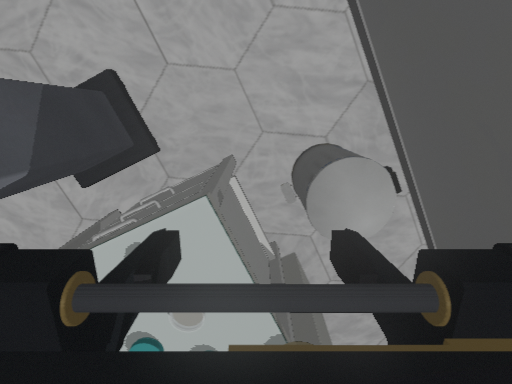

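```bash
cat > h.py <<'E'
from cell import manip
import cv2, numpy as np
from scipy.spatial.transform import Rotation as R
def ray(name,px,cal=None):
    c=cal or manip.get_calibration(name)
    Rm=cv2.Rodrigues(c['rvec'])[0]; C=-Rm.T@c['tvec']
    d=Rm.T@np.array([(px[0]-c['cx'])/c['fx'],(px[1]-c['cy'])/c['fy'],1]); return C,d
def at_z(name,px,z,cal=None):
    C,d=ray(name,px,cal); return C+d*(z-C[2])/d[2]
def proj(name,P,cal=None):
    c=cal or manip.get_calibration(name)
    K=np.array([[c['fx'],0,c['cx']],[0,c['fy'],c['cy']],[0,0,1]])
    return cv2.projectPoints(np.atleast_2d(np.array(P,float)),c['rvec'],c['tvec'],K,None)[0][:,0]
def tri(obs):
    A=np.zeros((3,3));b=np.zeros(3)
    for n,px in obs:
        C,d=ray(n,px);d/=np.linalg.norm(d);M=np.eye(3)-np.outer(d,d);A+=M;b+=M@C
    return np.linalg.solve(A,b)
def crop(src,dst,l,t,r,b,k):
    cv2.imwrite(dst,cv2.resize(cv2.imread(src)[t:b,l:r],None,fx=k,fy=k,interpolation=cv2.INTER_CUBIC))
E
python3 - <<'E'
from h import *
Z=dict(dish_center=.0075,culture_box=0,box_mouth=.05,lid_handle=.045,lid_seat=.007,clamp_hinge=.07,clamp_ball=None,vial_center=.0285,marker=0,timer=0)
for l,z in Z.items():
    for n in("top","scene"):
        for o in manip.spot_point(n,l)[:6]:
            print(l,n,np.round(o['centre'],1),round(o['conf'],2), np.round(at_z(n,o['centre'],z),3) if z is not None else '')
crop('pics/top0.png','pics/top0c.png',130,110,390,290,3)
crop('pics/scene0.png','pics/scene0c.png',100,130,420,320,2.4)
E
```

```text
dish_center top [172.  229.1] 0.72 [0.431 0.359 0.008]
dish_center top [204.2 213.4] 0.7 [0.486 0.254 0.008]
dish_center top [179.3 196.2] 0.61 [0.544 0.341 0.008]
dish_center top [174.5 259.5] 0.58 [0.331 0.345 0.008]
dish_center top [173.1 136.1] 0.49 [0.757 0.374 0.008]
dish_center scene [136.9 210.3] 0.76 [0.34  0.345 0.007]
dish_center scene [162.4 192.9] 0.64 [0.437 0.351 0.007]
dish_center scene [195.3 195.3] 0.48 [0.487 0.263 0.007]
dish_center scene [191.8 176.9] 0.47 [0.548 0.342 0.007]
dish_center scene [221.9 147.5] 0.42 [0.743 0.391 0.007]
culture_box top [266.7 201.9] 0.66 [0.531 0.043 0.   ]
culture_box scene [265.4 216.9] 0.67 [0.54  0.043 0.   ]
culture_box scene [169.7 231.8] 0.49 [0.342 0.21  0.   ]
box_mouth top [265.1 196.3] 0.88 [0.541 0.05  0.05 ]
box_mouth scene [264.4 199.8] 0.89 [0.549 0.053 0.05 ]
lid_handle top [361.6 212.4] 0.7 [ 0.494 -0.268  0.045]
lid_handle scene [370.1 265.7] 0.84 [ 0.506 -0.269  0.045]
lid_seat top [361.2 213.7] 0.65 [ 0.495 -0.275  0.007]
lid_seat scene [366.2 277.3] 0.98 [ 0.504 -0.267  0.007]
lid_seat scene [171.6 232.6] 0.56 [0.339 0.197 0.007]
clamp_hinge top [234.7 192.1] 0.63 [0.549 0.149 0.07 ]
clamp_hinge top [302.5 256. ] 0.43 [ 0.347 -0.071  0.07 ]
clamp_ball top [174.3 225.6] 0.72 
clamp_ball top [223.3 185.3] 0.59 
clamp_ball scene [224.9 158.3] 0.48 
vial_center top [249.7 147.9] 0.56 [0.712 0.105 0.028]
vial_center scene [281.7 173.1] 0.61 [0.709 0.107 0.028]
marker top [302.  255.7] 0.69 [ 0.352 -0.076  0.   ]
marker top [225.8 185.2] 0.35 [0.586 0.185 0.   ]
marker scene [257.9 278.4] 0.75 [ 0.36  -0.071  0.   ]
timer top [213.2 257. ] 0.8 [0.342 0.218 0.   ]
timer top [174.  229.4] 0.45 [0.431 0.354 0.   ]
timer scene [169.2 232.5] 0.78 [0.339 0.209 0.   ]
timer scene [265.6 218.3] 0.35 [0.536 0.039 0.   ]
```

View pics/top0c.png

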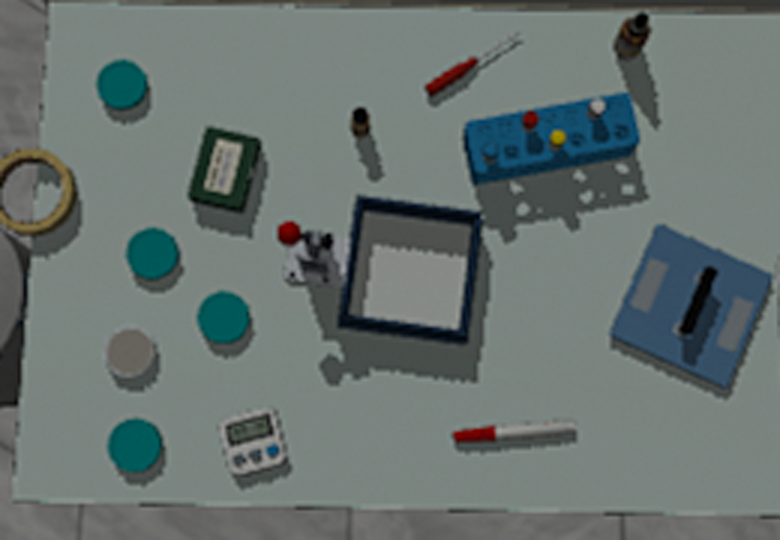

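View pics/scene0c.png

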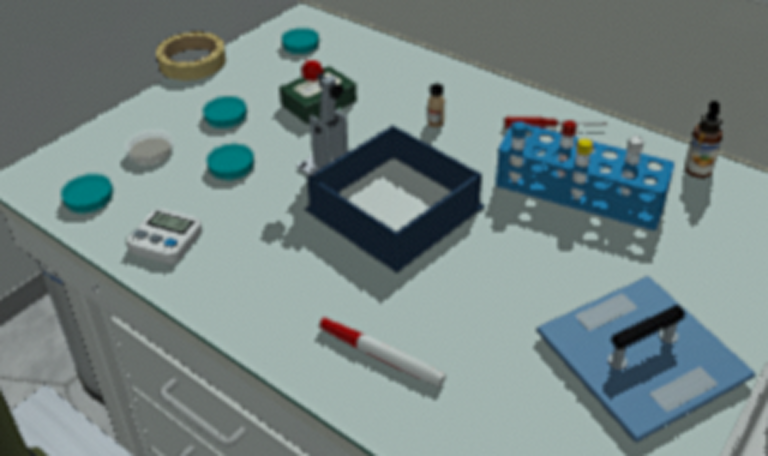

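```bash
python3 - <<'E'
from h import *
s=manip.get_state()
T=R.from_quat(s['tcp_rot']).as_matrix(); print(np.round(T,3))
c=manip.get_calibration('wrist');Rm=cv2.Rodrigues(c['rvec'])[0];C=-Rm.T@c['tvec']
print('cam in tool',np.round(T.T@(C-s['eef_pos']),3)); print('cam axes in tool (rows x,y,z)\n',np.round(Rm@T,3))
o=lambda p:(130+p[0]/3,110+p[1]/3)
b=[at_z('top',o(p),.05) for p in[(358,197),(481,212),(466,342),(339,327)]]
l=[at_z('top',o(p),.015) for p in[(663,226),(772,275),(728,393),(611,336)]]
for q in(b,l):
    print(np.round(q,3).tolist(),np.round(np.mean(q,0),3)); e=q[1]-q[0]; f=q[2]-q[3]; g=q[3]-q[0]; h_=q[2]-q[1]
    for v in(e,f,g,h_): print(np.round(np.linalg.norm(v),3), round(float(np.degrees(np.arctan2(v[1],v[0]))),1))
h1=at_z('top',o((711,270)),.05);h2=at_z('top',o((685,330)),.05);v=h1-h2;print('handle',h1,h2,np.degrees(np.arctan2(v[1],v[0])),np.linalg.norm(v))
print('ball',tri([('top',o((289,232))),('scene',(100+312/2.4,130+70/2.4))]))
print('dish',at_z('top',o((131,352)),.015),at_z('scene',(100+149/2.4,130+150/2.4),.0075))
E
```

```text
[[ 0.     0.428  0.904]
 [ 0.     0.904 -0.428]
 [-1.     0.    -0.   ]]
cam in tool [-0.147 -0.    -0.074]
cam axes in tool (rows x,y,z)
 [[ 0.001  1.     0.   ]
 [-0.287 -0.     0.958]
 [ 0.958 -0.001  0.287]]
[[0.61, 0.103, 0.05], [0.595, -0.033, 0.05], [0.45, -0.017, 0.05], [0.464, 0.121, 0.05]] [0.53  0.043 0.05 ]
0.137 -96.1
0.139 -95.7
0.147 173.2
0.146 173.8
[[0.591, -0.242, 0.015], [0.537, -0.363, 0.015], [0.404, -0.309, 0.015], [0.464, -0.181, 0.015]] [ 0.499 -0.273  0.015]
0.132 -114.1
0.142 -115.4
0.14 154.3
0.144 157.9
handle [ 0.53468944 -0.28549033  0.05      ] [ 0.4679491  -0.25514545  0.05      ] -24.449908069297855 0.07331496373179743
ball [0.55135081 0.17172506 0.13404474]
dish [0.43652744 0.35215437 0.015     ] [0.43744678 0.3536341  0.0075    ]
```

Request:
{"fn": "play_rows", "kwargs": {
  "deltas": [0,0,-0.137,19,-23.5,-8,88,0,0,-0.137,19,-23.5,-8,88,0,0,-0.137,19,-23.5,-8,88,0,0,-0.137,19,-23.5,-8,88,0,0,-0.137,19,-23.5,-8,88,0,0,-0.137,19,-23.5,-8,88,0,0,-0.137,19,-23.5,-8,88,0,0,-0.137,19,-23.5,-8,88,0,0,-0.137,18,-23.5,-8,88,0,0,0,0,0,0,75,0,0,0,0,0,0,75]
}}

```text
time_s: 2.25
eef_pos: [0.438, 0.3531, 0.1667]
tcp_rot: [-0.526, -0.473, 0.526, -0.473]
wrist_force: [-0.1, 0.5, -0.5]
width: 0.86
```

```bash
cat >> h.py <<'E'
def st():
    s=manip.get_state();T=R.from_quat(s['tcp_rot']).as_matrix()
    print('t',round(s['time_s'],2),'tcp',np.round(s['eef_pos'],4),'jawdeg',round(float(np.degrees(np.arctan2(T[1,1],T[0,1]))),2),'down',np.round(T[:,0],4),'w',round(s['width']*88.1,1),'F',np.round(s['wrist_force'],2)); print('q',np.round(s['joint_pos'],2));return s
E
python3 - <<'E'
from h import *
s=st()
c=manip.get_calibration('wrist');f=manip.grab_frame('wrist');cv2.imwrite('pics/w1.png',f)
import json; json.dump({k:np.array(v).tolist() for k,v in c.items()},open('w1.json','w'))
for o in manip.spot_point('wrist','dish_center'): print(o['conf'],o['centre'],at_z('wrist',o['centre'],.0075,c))
E
```

```text
t 2.25 tcp [0.438  0.3531 0.1667] jawdeg -6.02 down [-1.e-04  1.e-04 -1.e+00] w 75.8 F [-0.12  0.48 -0.46]
q [-0.83  0.71  0.11  1.84 -0.13  0.6  -0.74]
0.83 [256.6, 178.2] [0.43963273 0.35428468 0.0075    ]
0.82 [356.1, 183.1] [0.55250322 0.33658804 0.0075    ]
0.81 [169.5, 196.3] [0.33652518 0.34340821 0.0075    ]
0.59 [299.6, 250.4] [0.48305676 0.25753827 0.0075    ]
```

View pics/w1.png

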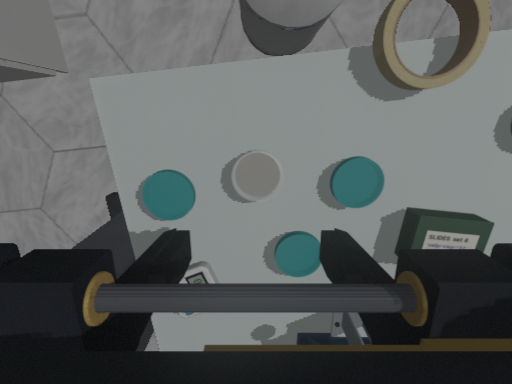

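Request:
{"fn": "play_rows", "kwargs": {
  "deltas": [0,0,0,1.5,1,-40,76,0,0,0,0,0,-40,76,0,0,0,0,0,-40,76,0,0,0,0,0,-25,76,0,0,0,0,0,-12,76,0,0,0,0,0,-6,76,0,0,0,0,0,0,76],
  "newtons": 8
}}

```text
time_s: 3.05
eef_pos: [0.4392, 0.3551, 0.004]
tcp_rot: [0.526, 0.473, -0.525, 0.473]
wrist_force: [0.7, -0.1, 1.1]
width: 0.864
```

Request:
{"fn": "play_rows", "kwargs": {
  "deltas": [0,0,0,0,0,0,50,0,0,0,0,0,0,50,0,0,0,0,0,0,50,0,0,0,0,0,0,50,0,0,0,0,0,0,50]
}}

```text
time_s: 3.55
eef_pos: [0.4399, 0.3548, 0.0048]
tcp_rot: [0.526, 0.473, -0.525, 0.473]
wrist_force: [-0.3, -0.5, 6.3]
width: 0.654
```

```bash
python3 - <<'E'
from h import *
st();cv2.imwrite('pics/w2.png',manip.grab_frame('wrist'))
E
```

```text
t 3.55 tcp [0.4399 0.3548 0.0048] jawdeg -6.02 down [ 0.0016  0.0014 -1.    ] w 57.6 F [-0.29 -0.53  6.3 ]
q [-0.79  0.98  0.05  1.89 -0.15  0.28 -0.72]
```

View pics/w2.png

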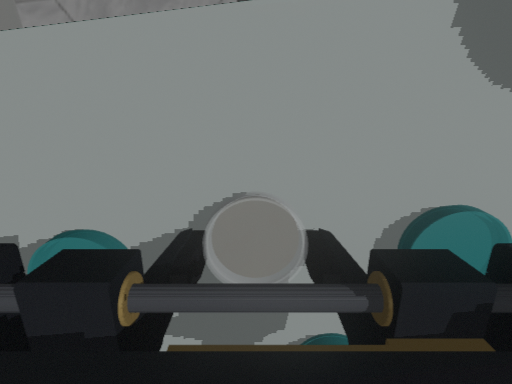

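Request:
{"fn": "play_rows", "kwargs": {
  "deltas": [0,0,0,0,0,10,50,0,0,0,0,0,30,50,0,0,0,0,0,40,50,0,0,0,0,0,40,50,0,0,0,0,0,40,50,0,0,0,0,0,36,50]
}}

```text
time_s: 4.2
eef_pos: [0.4391, 0.354, 0.2023]
tcp_rot: [0.526, 0.473, -0.525, 0.473]
wrist_force: [0.5, 0.3, -0.6]
width: 0.653
```

Request:
{"fn": "play_rows", "kwargs": {
  "deltas": [0,0,0,12,-20,0,50,0,0,0,12,-40,0,50,0,0,0,12,-40,0,50,0,0,0,12,-40,0,50,0,0,0,12,-40,0,50,0,0,0,12,-40,0,50,0,0,0,12,-40,0,50,0,0,0,8,-40,0,50,0,0,0,2,-20,0,50,0,0,0,0,0,0,50]
}}

```text
time_s: 5.2
eef_pos: [0.5332, 0.0296, 0.2003]
tcp_rot: [-0.527, -0.47, 0.528, -0.472]
wrist_force: [-0.3, -0.3, -0.9]
width: 0.653
```

```bash
python3 - <<'E'
from h import *
st();cv2.imwrite('pics/w3.png',manip.grab_frame('wrist'))
c=manip.get_calibration('wrist')
for l,z in(('box_mouth',.05),('culture_box',0),('clamp_hinge',.07),('vial_center',.0285)):
  for o in manip.spot_point('wrist',l)[:2]: print(l,o['conf'],o['centre'],at_z('wrist',o['centre'],z,c))
E
```

```text
t 5.2 tcp [0.5332 0.0296 0.2003] jawdeg -6.43 down [ 3.0e-04 -2.5e-03 -1.0e+00] w 57.5 F [-0.29 -0.32 -0.87]
q [-0.18  0.62  0.06  1.89 -0.05  0.63 -0.2 ]
box_mouth 0.66 [256.9, 165.7] [0.53680736 0.04984467 0.05      ]
culture_box 0.72 [258.6, 161.5] [0.53878904 0.04546304 0.        ]
clamp_hinge 0.55 [258.7, 59.7] [0.54922996 0.15119759 0.07      ]
vial_center 0.83 [403.7, 91.6] [0.70361838 0.10945028 0.0285    ]
```

View pics/w3.png

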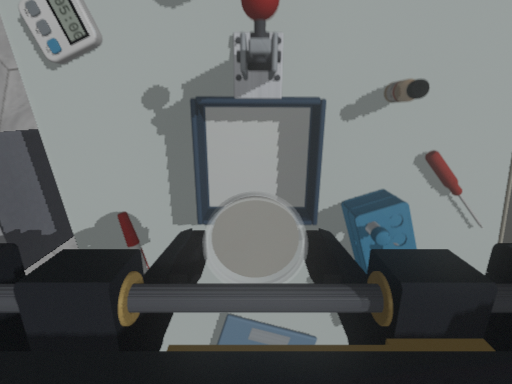

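```bash
python3 - <<'E'
from h import *
crop('pics/w3.png','pics/w3c.png',180,0,340,240,2.5)
crop('pics/w3.png','pics/w3d.png',180,85,340,235,5)
E
```

```text
(no output)
```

View pics/w3d.png

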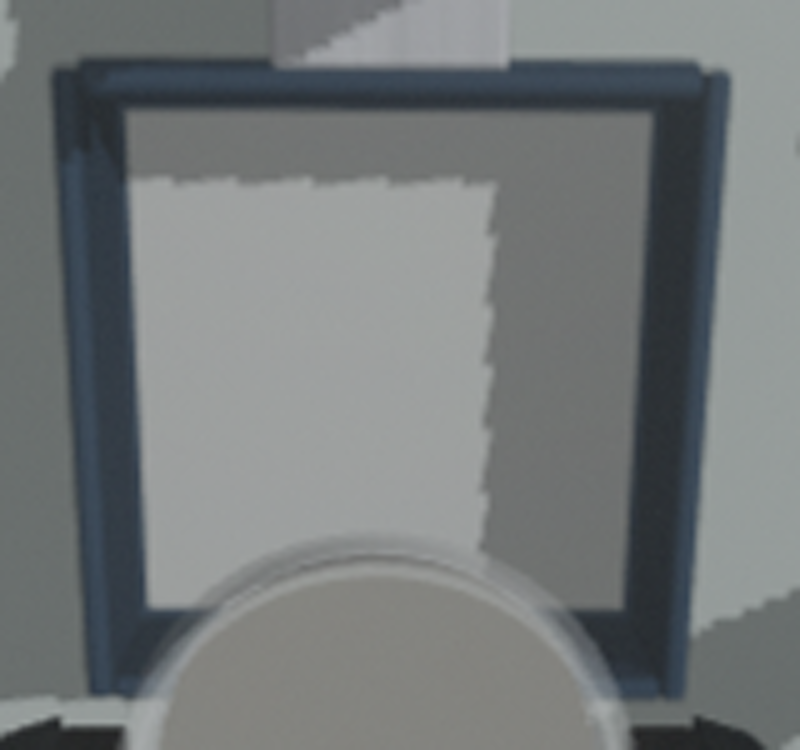

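```bash
cat > boxfit.py <<'E'
from h import *
E
python3 - <<'E'
from h import *
c=manip.get_calibration('wrist')
o=lambda p:(180+p[0]/5-.4,85+p[1]/5-.4)
P=[at_z('wrist',o(p),.05,c) for p in[(52,72),(730,72),(685,695),(90,695)]]
F=[at_z('wrist',o(p),.006,c) for p in[(125,107),(652,107),(624,612),(147,612)]]
for Q in(P,F):
    Q=np.array(Q);print(np.round(Q,4).tolist(),Q.mean(0).round(4))
    for i,j in((0,1),(3,2),(3,0),(2,1)):
        v=Q[j]-Q[i];print(round(np.linalg.norm(v),4),round(float(np.degrees(np.arctan2(v[1],v[0]))),2))
E
```

```text
[[0.4756, 0.1293, 0.05], [0.6132, 0.1152, 0.05], [0.5988, -0.021, 0.05], [0.4611, -0.007, 0.05]] [0.5372 0.0541 0.05  ]
0.1383 -5.87
0.1384 -5.83
0.1371 83.94
0.137 84.0
[[0.4818, 0.1227, 0.006], [0.6054, 0.11, 0.006], [0.5924, -0.0153, 0.006], [0.468, -0.0026, 0.006]] [0.5369 0.0537 0.006 ]
0.1243 -5.86
0.1251 -5.83
0.1261 83.74
0.126 84.1
```

Request:
{"fn": "play_rows", "kwargs": {
  "deltas": [0,0,0,3,13,-30,50,0,0,0,0,0,-40,50,0,0,0,0,0,-40,50,0,0,0,0,0,-40,50,0,0,0,0,0,-20,50,0,0,0,0,0,-12,50,0,0,0,0,0,0,50]
}}

```text
time_s: 6.15
eef_pos: [0.5355, 0.0484, 0.0166]
tcp_rot: [-0.525, -0.474, 0.526, -0.473]
wrist_force: [-0.5, 0.7, 0.5]
width: 0.654
```

Request:
{"fn": "play_rows", "kwargs": {
  "deltas": [0,0,0,0,0,-3,50,0,0,0,0,0,-2,50,0,0,0,0,0,0,50]
}}

```text
time_s: 6.45
eef_pos: [0.5369, 0.0474, 0.0135]
tcp_rot: [0.526, 0.473, -0.525, 0.473]
wrist_force: [0.2, 0.5, 0.7]
width: 0.652
```

```bash
python3 - <<'E'
from h import *
st()
E
```

```text
t 6.45 tcp [0.5369 0.0474 0.0135] jawdeg -6.01 down [ 1.6e-03  2.0e-04 -1.0e+00] w 57.4 F [0.16 0.55 0.71]
q [-0.18  0.95  0.02  1.96 -0.07  0.23 -0.21]
```

Request:
{"fn": "play_rows", "kwargs": {
  "deltas": [0,0,0,0,0,-1,50,0,0,0,0,0,-1,50,0,0,0,0,0,0,50]
}}

```text
time_s: 6.75
eef_pos: [0.5365, 0.0473, 0.0109]
tcp_rot: [0.526, 0.473, -0.525, 0.473]
wrist_force: [-0.3, -0.2, 0.3]
width: 0.653
```

Request:
{"fn": "play_rows", "kwargs": {
  "deltas": [0,0,0,0,0,0,68,0,0,0,0,0,0,68,0,0,0,0,0,0,68,0,0,0,0,0,0,68]
}}

```text
time_s: 7.15
eef_pos: [0.5363, 0.0473, 0.0107]
tcp_rot: [0.526, 0.473, -0.526, 0.473]
wrist_force: [0.2, 0.5, 0.7]
width: 0.772
```

Request:
{"fn": "play_rows", "kwargs": {
  "deltas": [0,0,0,0,0,10,68,0,0,0,0,0,30,68,0,0,0,0,0,40,68,0,0,0,0,0,40,68,0,0,0,0,0,40,68,0,0,0,0,0,40,68]
}}

```text
time_s: 7.75
eef_pos: [0.5358, 0.0471, 0.2132]
tcp_rot: [0.526, 0.473, -0.525, 0.473]
wrist_force: [2.0, -0.1, -1.2]
width: 0.77
```

```bash
python3 - <<'E'
from h import *
st();c=manip.get_calibration('wrist');cv2.imwrite('pics/w4.png',manip.grab_frame('wrist'))
for l,z in(('box_mouth',.05),('dish_center',.0135),):
  for o in manip.spot_point('wrist',l)[:2]: print(l,o['conf'],o['centre'],at_z('wrist',o['centre'],z,c))
E
```

```text
t 7.75 tcp [0.5358 0.0471 0.2132] jawdeg -6.03 down [ 4.e-04  1.e-04 -1.e+00] w 67.8 F [ 1.98 -0.13 -1.17]
q [-0.21  0.61  0.06  1.87 -0.06  0.67 -0.22]
box_mouth 0.64 [258.4, 178.8] [0.53949653 0.04644781 0.05      ]
dish_center 0.74 [254.6, 172.7] [0.53496906 0.04620987 0.0135    ]
dish_center 0.29 [262.8, 37.0] [0.5605312  0.19961132 0.0135    ]
```

View pics/w4.png

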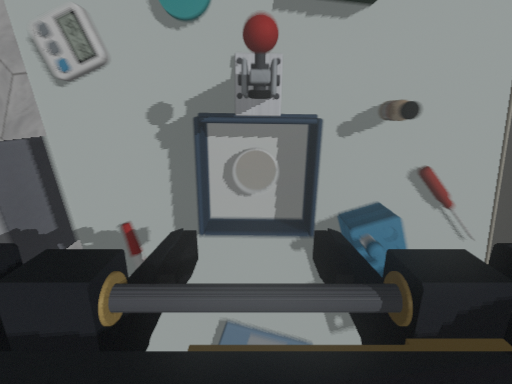

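```bash
python3 - <<'E'
from h import *
crop('pics/w4.png','pics/w4c.png',185,100,335,245,5)
E
```

```text
(no output)
```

View pics/w4c.png

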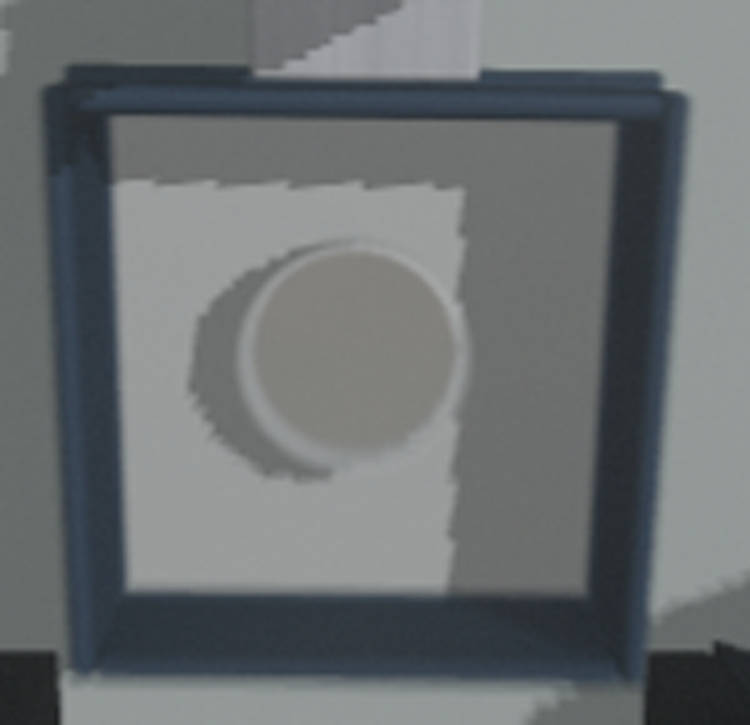

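```bash
python3 - <<'E'
from h import *
from scipy.optimize import least_squares
c=manip.get_calibration('wrist')
o=lambda p:(185+p[0]/5-.4,100+p[1]/5-.4)
obs=np.array([o(p) for p in[(43,85),(690,92),(643,680),(68,680),(108,114),(618,121),(588,598),(125,594)]])
M=np.array([(-70,70,50),(70,70,50),(70,-70,50),(-70,-70,50),(-64,64,6),(64,64,6),(64,-64,6),(-64,-64,6)])/1e3
def f(p):
    W=M@R.from_euler('z',p[2]).as_matrix().T+[p[0],p[1],p[3]]
    return (proj('wrist',W,c)-obs).ravel()
for fz in(0,1):
    g=lambda p:f(np.append(p,0) if not fz else p)
    r=least_squares(g,[.537,.05,-.1]+[0]*fz);print(r.x.round(4),np.degrees(r.x[2]),np.abs(r.fun).max(),r.fun.round(1))
p=at_z('wrist',(185+71.2-.4,100+70.6-.4),.021,c);print('dish top',p)
E
```

```text
[ 0.5406  0.0446 -0.1177] -6.742671944173314 1.162015158470183 [ 0.2  0.8 -0.6  1.  -0.5  0.7  1.2 -0.3 -0.3 -0.6  0.2 -0.8 -0.1 -0.7
 -0.1 -0.7]
[ 0.5406  0.0448 -0.1177  0.0014] -6.742723542755441 1.0021094689155348 [-0.1  0.6 -0.3  0.8 -0.3  1.   0.9 -0.  -0.5 -0.8  0.4 -0.9  0.1 -0.5
 -0.2 -0.5]
dish top [0.54020463 0.05107634 0.021     ]
```

```bash
cat >> h.py <<'E'
import json
def snap(tag,n='wrist'):
    c=manip.get_calibration(n); f=manip.grab_frame(n); cv2.imwrite(f'pics/{tag}.png',f)
    json.dump({k:np.array(v).tolist() for k,v in c.items()},open(f'pics/{tag}.json','w')); return c
def cal(tag): return {k:np.array(v) for k,v in json.load(open(f'pics/{tag}.json')).items()}
E
python3 - <<'E'
from h import *
st();snap('w5');st();crop('pics/w5.png','pics/w5c.png',185,100,335,245,5)
a=cv2.imread('pics/w4.png').astype(int);b=cv2.imread('pics/w5.png').astype(int);print(np.abs(a-b).mean())
for l,z in(('box_mouth',.05),('culture_box',0),):
  for o in manip.spot_point('wrist',l)[:1]+manip.spot_point('top',l)[:1]+manip.spot_point('scene',l)[:1]: print(l,o['conf'],o['centre'],at_z('wrist',o['centre'],z,cal('w5')))
E
```

```text
t 7.9 tcp [0.5378 0.0473 0.2139] jawdeg -6.03 down [ 0.0064  0.001  -1.    ] w 67.9 F [-0.32  0.75 -0.51]
q [-0.21  0.61  0.06  1.86 -0.06  0.66 -0.22]
t 7.95 tcp [0.5365 0.0473 0.212 ] jawdeg -6.01 down [ 2.4e-03  4.0e-04 -1.0e+00] w 68.1 F [-0.17 -0.43 -1.26]
q [-0.21  0.61  0.06  1.87 -0.06  0.66 -0.22]
4.341011895073785
box_mouth 0.59 [253.2, 178.3] [0.53660743 0.04786051 0.05      ]
box_mouth 0.88 [265.1, 196.3] [0.54825009 0.02466282 0.05      ]
box_mouth 0.89 [264.4, 199.8] [0.5470117  0.02042743 0.05      ]
culture_box 0.66 [266.7, 201.9] [0.55022518 0.0008914  0.        ]
culture_box 0.67 [265.4, 216.9] [ 0.54634255 -0.02098118  0.        ]
```

View pics/w5c.png

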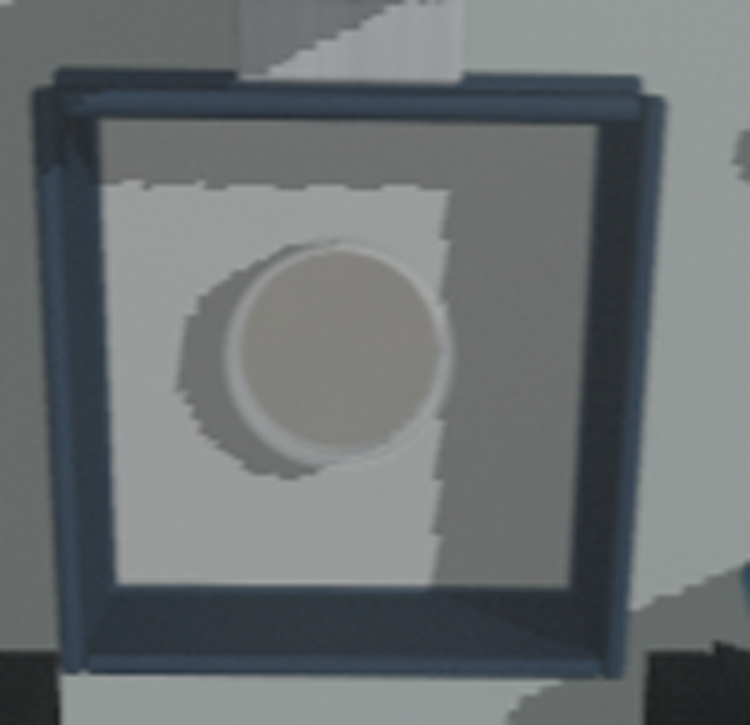

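Request:
{"fn": "play_rows", "kwargs": {
  "deltas": [0,0,0,0,0,0,68,0,0,0,0,0,0,68,0,0,0,0,0,0,68,0,0,0,0,0,0,68]
}}

```text
time_s: 8.65
eef_pos: [0.5363, 0.0472, 0.2107]
tcp_rot: [-0.526, -0.473, 0.526, -0.473]
wrist_force: [-0.4, 0.3, 1.2]
width: 0.769
```

```bash
python3 - <<'E'
from h import *
st();snap('w6');st();crop('pics/w6.png','pics/w6c.png',185,100,335,245,5)
E
```

```text
t 8.65 tcp [0.5363 0.0472 0.2107] jawdeg -6.01 down [-0. -0. -1.] w 67.7 F [-0.36  0.33  1.19]
q [-0.21  0.61  0.06  1.87 -0.06  0.66 -0.22]
t 8.7 tcp [0.5363 0.0473 0.2107] jawdeg -6.01 down [ 0. -0. -1.] w 68.3 F [ 0.2  -0.18  0.19]
q [-0.21  0.61  0.06  1.87 -0.06  0.66 -0.22]
```

View pics/w6c.png

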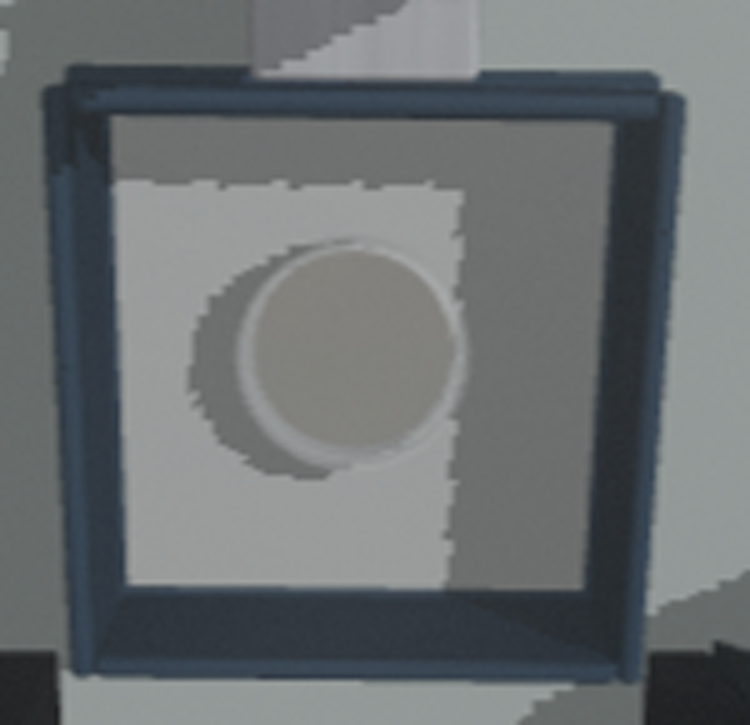

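```bash
python3 - <<'E'
from h import *
from scipy.optimize import least_squares
M=np.array([(-70,70,50),(70,70,50),(70,-70,50),(-70,-70,50),(-64,64,6),(64,64,6),(64,-64,6),(-64,-64,6)])/1e3
def fit(tag,pts,orig,k):
    c=cal(tag);obs=np.array([(orig[0]+p[0]/k-.4,orig[1]+p[1]/k-.4) for p in pts])
    for fz in(0,1):
        def f(p):
            W=M@R.from_euler('z',p[2]).as_matrix().T+[p[0],p[1],p[3] if fz else 0]
            return (proj('wrist',W,c)-obs).ravel()
        r=least_squares(f,[.537,.05,-.1]+[0]*fz);print(tag,r.x.round(4),np.degrees(r.x[2]).round(2),np.abs(r.fun).max().round(2))
fit('w6',[(42,85),(687,95),(641,683),(70,675),(108,115),(614,122),(584,592),(124,588)],(185,100),5)
fit('w5',[(32,88),(665,97),(620,677),(62,672),(98,118),(598,124),(570,590),(115,587)],(185,100),5)
print(at_z('wrist',(185+70.7-.4,100+70.4-.4),.021,cal('w6')))
c=manip.get_calibration('top')
o=lambda p:(130+p[0]/3-.3,110+p[1]/3-.3)
obs=np.array([o(p) for p in[(358,197),(481,212),(466,342),(339,327)]])
def f(p):
    W=np.array([(-70,70,50),(70,70,50),(70,-70,50),(-70,-70,50)])[[1,1,1,1]]
    Mt=np.array([(70,70,50),(70,-70,50),(-70,-70,50),(-70,70,50)])/1e3
    return (proj('top',Mt@R.from_euler('z',p[2]).as_matrix().T+[p[0],p[1],0],c)-obs).ravel()
r=least_squares(f,[.537,.05,-.1]);print('top',r.x,r.fun.round(1))
E
```

```text
w6 [ 0.5374  0.045  -0.1189] -6.81 1.43
w6 [ 0.5373  0.0443 -0.1189 -0.0041] -6.81 0.95
w5 [ 0.5369  0.0451 -0.1186] -6.8 1.54
w5 [ 0.5367  0.0441 -0.1186 -0.0056] -6.8 0.89
[0.53682512 0.05174664 0.021     ]
top [ 0.53071329  0.04439016 -0.10805375] [-0.6  0.8  0.2  1.   0.4 -0.7  0.1 -1.1]
```

```bash
python3 - <<'E'
from h import *
im=cv2.imread('pics/w6.png'); im=np.clip(im.astype(float)*2.2,0,255).astype('uint8')
s=manip.get_state();T=R.from_quat(s['tcp_rot']).as_matrix();p=np.array(s['eef_pos'])
w=s['width']*.0881
P=[p+T@np.array(q) for q in[(0,-w/2,-.009),(0,-w/2,.009),(0,w/2,-.009),(0,w/2,.009),(-.038,-w/2,-.009),(-.038,w/2,-.009),(0,-w/2-.0175,-.009),(0,w/2+.0175,-.009)]]
u=proj('wrist',P,cal('w6'));print(u.round(1))
k=4;cr=cv2.resize(im[200:330,150:350],None,fx=k,fy=k,interpolation=cv2.INTER_CUBIC)
for q in u: cv2.circle(cr,(int((q[0]-150+.4)*k),int((q[1]-200+.4)*k)),3,(0,0,255),-1)
cv2.imwrite('pics/w6t.png',cr)
E
```

```text
[[196.1 229. ]
 [197.9 256.8]
 [314.2 229. ]
 [312.3 256.8]
 [178.5 263.8]
 [331.6 263.9]
 [165.8 229. ]
 [344.4 229. ]]
```

View pics/w6t.png

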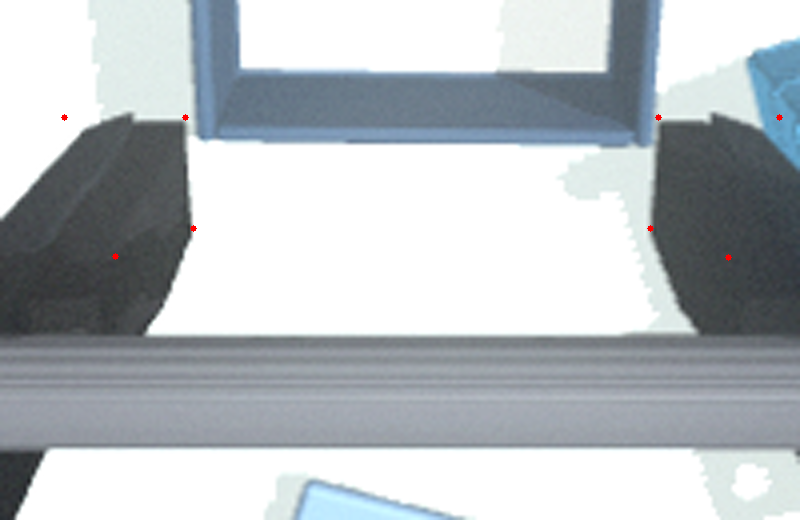

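Request:
{"fn": "play_rows", "kwargs": {
  "deltas": [0,0,0.125,-2,-16,0,68,0,0,0.125,-4,-36,0,68,0,0,0.125,-4,-36,0,68,0,0,0.125,-4,-36,0,68,0,0,0.125,-4,-36,0,68,0,0,0.125,-4,-36,0,68,0,0,0.125,-4,-36,0,68,0,0,0.125,-4,-36,0,68,0,0,0.125,-4,-30,0,68,0,0,0.125,-2,-19,0,68,0,0,0,0,0,0,60,0,0,0,0,0,0,60]
}}

```text
time_s: 9.9
eef_pos: [0.5002, -0.2692, 0.2106]
tcp_rot: [0.151, 0.691, -0.15, 0.691]
wrist_force: [1.1, 1.7, -0.4]
width: 0.682
```

Request:
{"fn": "play_rows", "kwargs": {
  "deltas": [0,0,0,0,0,0,60,0,0,0,0,0,0,60,0,0,0,0,0,0,60]
}}

```text
time_s: 10.2
eef_pos: [0.5007, -0.2685, 0.2109]
tcp_rot: [0.149, 0.691, -0.149, 0.691]
wrist_force: [0.6, 1.0, 0.3]
width: 0.685
```

```bash
python3 - <<'E'
from h import *
st();c=snap('w7')
for l,z in(('lid_handle',.045),('lid_seat',.007)):
  for o in manip.spot_point('wrist',l)[:2]: print(l,o['conf'],o['centre'],at_z('wrist',o['centre'],z,c))
E
```

```text
t 10.2 tcp [ 0.5007 -0.2685  0.2109] jawdeg 65.69 down [ 1.e-04  3.e-04 -1.e+00] w 60.4 F [0.58 0.97 0.29]
q [ 0.63  0.67 -0.37  1.76  0.33  0.77  1.24]
lid_handle 0.9 [255.4, 178.6] [ 0.50069957 -0.26866218  0.045     ]
lid_seat 0.89 [256.6, 174.4] [ 0.50447589 -0.26861573  0.007     ]
```

View pics/w7.png

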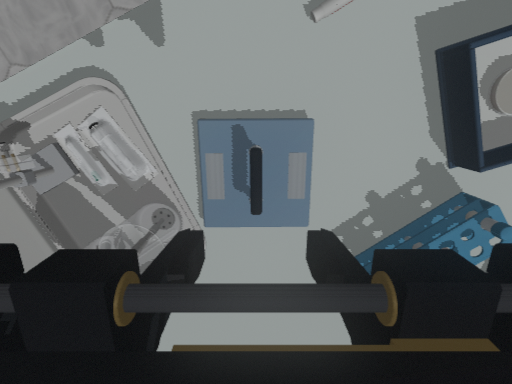

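```bash
python3 - <<'E'
from h import *
crop('pics/w7.png','pics/w7c.png',190,110,325,235,5.5)
E
```

```text
(no output)
```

View pics/w7c.png

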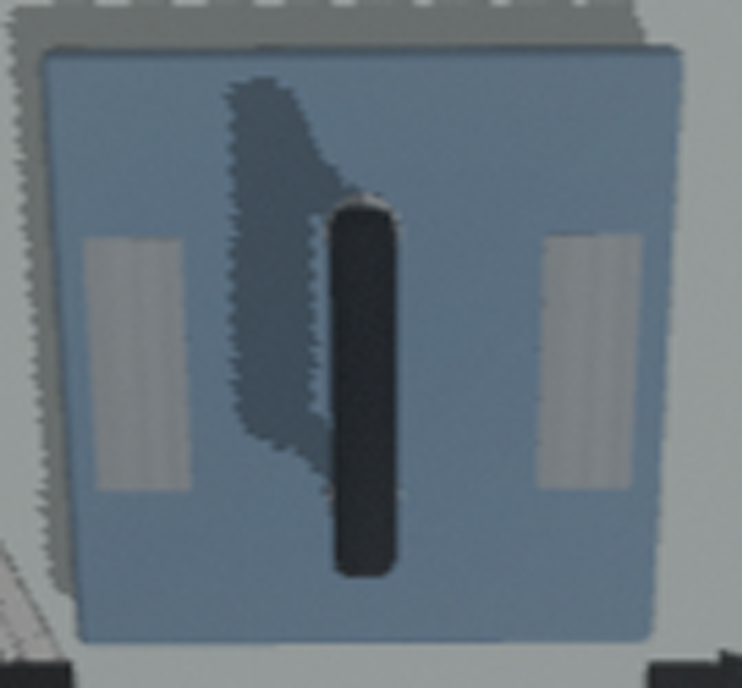

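```bash
python3 - <<'E'
from h import *
c=cal('w7');o=lambda p:(190+p[0]/5.5-.4,110+p[1]/5.5-.4)
Q=np.array([at_z('wrist',o(p),.015,c) for p in[(40,48),(682,48),(650,642),(78,643)]])
print(Q.round(4).tolist(),Q.mean(0).round(4))
for i,j in((0,1),(3,2),(0,3),(1,2)):
    v=Q[j]-Q[i];print(round(np.linalg.norm(v),4),round(float(np.degrees(np.arctan2(v[1],v[0]))),2))
a=at_z('wrist',o((363,205)),.051,c);b=at_z('wrist',o((365,577)),.051,c);v=b-a
print((a+b)/2,np.linalg.norm(v),np.degrees(np.arctan2(v[1],v[0])))
E
```

```text
[[0.4106, -0.305, 0.015], [0.4683, -0.1773, 0.015], [0.5964, -0.2344, 0.015], [0.5389, -0.3622, 0.015]] [ 0.5036 -0.2698  0.015 ]
0.1402 65.66
0.1401 65.78
0.1405 -24.02
0.1402 -24.03
[ 0.50314653 -0.26928428  0.051     ] 0.0798602892419716 -23.990229575795095
```

Request:
{"fn": "play_rows", "kwargs": {
  "deltas": [0,0,0.004,3,-1,-40,50,0,0,0,0,0,-45,50,0,0,0,0,0,-45,50,0,0,0,0,0,-35,50,0,0,0,0,0,-15,50,0,0,0,0,0,-5,50,0,0,0,0,0,0,50,0,0,0,0,0,0,50],
  "newtons": 30
}}

```text
time_s: 11.15
eef_pos: [0.5045, -0.2712, 0.0273]
tcp_rot: [0.148, 0.69, -0.148, 0.692]
wrist_force: [-0.5, -0.3, 0.1]
width: 0.566
```

Request:
{"fn": "play_rows", "kwargs": {
  "deltas": [0,0,0,0,0,0,0,0,0,0,0,0,0,0,0,0,0,0,0,0,0,0,0,0,0,0,0,0,0,0,0,0,0,0,0,0,0,0,0,0,0,0]
}}

```text
time_s: 11.75
eef_pos: [0.5036, -0.2705, 0.0259]
tcp_rot: [0.148, 0.691, -0.148, 0.692]
wrist_force: [0.1, 0.9, 2.4]
width: 0.152
```

```bash
python3 - <<'E'
from h import *
st()
E
```

```text
t 11.75 tcp [ 0.5036 -0.2705  0.0259] jawdeg 65.85 down [ 6.e-04  2.e-04 -1.e+00] w 13.4 F [0.08 0.92 2.41]
q [ 0.54  0.95 -0.21  1.86  0.47  0.39  1.12]
```

Request:
{"fn": "play_rows", "kwargs": {
  "deltas": [0,0,0,0,0,10,0,0,0,0,0,0,25,0,0,0,0,0,0,40,0,0,0,0,0,0,40,0,0,0,0,0,0,35,0,0,0,0,0,0,20,0,0,0,0,0,0,4,0,0,0,0,0,0,0,0]
}}

```text
time_s: 12.55
eef_pos: [0.5029, -0.2709, 0.1999]
tcp_rot: [0.148, 0.691, -0.148, 0.691]
wrist_force: [-0.3, 0.5, -2.4]
width: 0.153
```

Request:
{"fn": "play_rows", "kwargs": {
  "deltas": [0,0,0.03,1.4,15,0,0,0,0,0.03,3,28,0,0,0,0,0.03,4,38,0,0,0,0,0.03,4,38,0,0,0,0,0.03,4,38,0,0,0,0,0.03,4,38,0,0,0,0,0.03,4,38,0,0,0,0,0.03,4,38,0,0,0,0,0.03,3,28,0,0,0,0,0.033,2,16.8,0,0,0,0,0,0,0,0,0,0,0,0,0,0,0,0]
}}

```text
time_s: 13.75
eef_pos: [0.5359, 0.0437, 0.199]
tcp_rot: [0.042, 0.707, -0.043, 0.705]
wrist_force: [-0.8, -0.8, -2.1]
width: 0.15
```

Request:
{"fn": "play_rows", "kwargs": {
  "deltas": [0,0,0,0,0,0,0,0,0,0,0,0,0,0,0,0,0,0,0,0,0,0,0,0,0,0,0,0]
}}

```text
time_s: 14.15
eef_pos: [0.5367, 0.0443, 0.1998]
tcp_rot: [0.042, 0.706, -0.042, 0.706]
wrist_force: [0.6, -0.3, -2.8]
width: 0.149
```

```bash
python3 - <<'E'
from h import *
st();snap('w8');snap('s8','scene');snap('t8','top')
crop('pics/s8.png','pics/s8c.png',180,120,340,250,4.5)
E
```

```text
t 14.15 tcp [0.5367 0.0443 0.1998] jawdeg 83.12 down [ 0.e+00 -2.e-04 -1.e+00] w 13.1 F [ 0.6  -0.27 -2.76]
q [ 0.08  0.65 -0.41  1.86  0.38  0.71  0.9 ]
```

View pics/s8c.png

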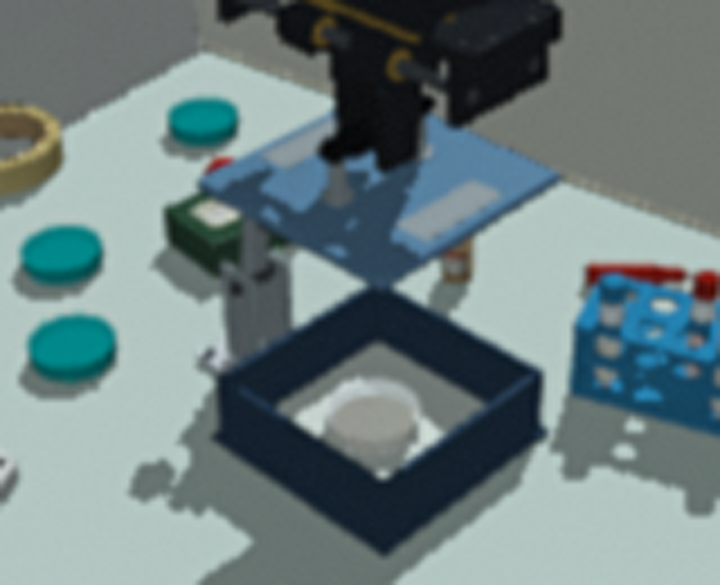

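View pics/w8.png

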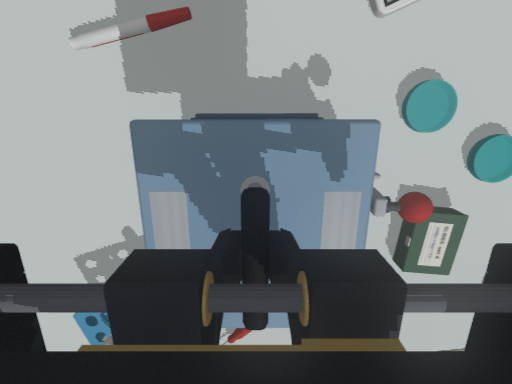

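```bash
cat > sfit.py <<'E'
from h import *
from scipy.optimize import least_squares
def sq(h,z): return np.array([(h,h,z),(h,-h,z),(-h,-h,z),(-h,h,z)])
def fitsq(name,c,M,obs,x0):
    obs=np.array(obs)
    f=lambda p:(proj(name,M@R.from_euler('z',p[2]).as_matrix().T+[p[0],p[1],0],c)-obs).ravel()
    r=least_squares(f,x0);return r.x,r.fun
E
python3 - <<'E'
from sfit import *
c=cal('s8')
B=sq(.07,.05);M=B@R.from_euler('z',-.119).as_matrix().T+[.537,.045,0]
o=lambda p:(180+p[0]/4.5-.4,120+p[1]/4.5-.4)
inv=lambda q:((q-[180,120]+.4)*4.5).round(0)
print(inv(proj('scene',M,c)).tolist())
L=sq(.071,.189);M=L@R.from_euler('z',-.12).as_matrix().T+[.5367,.0443,0]
print(inv(proj('scene',M,c)).tolist()); M[:,2]-=.008;print(inv(proj('scene',M,c)).tolist())
E
python3 -c "
from h import *
crop('pics/s8.png','pics/s8d.png',215,145,315,250,7)"
```

```text
[[377.0, 279.0], [547.0, 373.0], [383.0, 490.0], [213.0, 379.0]]
[[375.0, 87.0], [564.0, 173.0], [382.0, 284.0], [193.0, 180.0]]
[[376.0, 99.0], [563.0, 186.0], [382.0, 297.0], [194.0, 192.0]]
```

View pics/s8d.png

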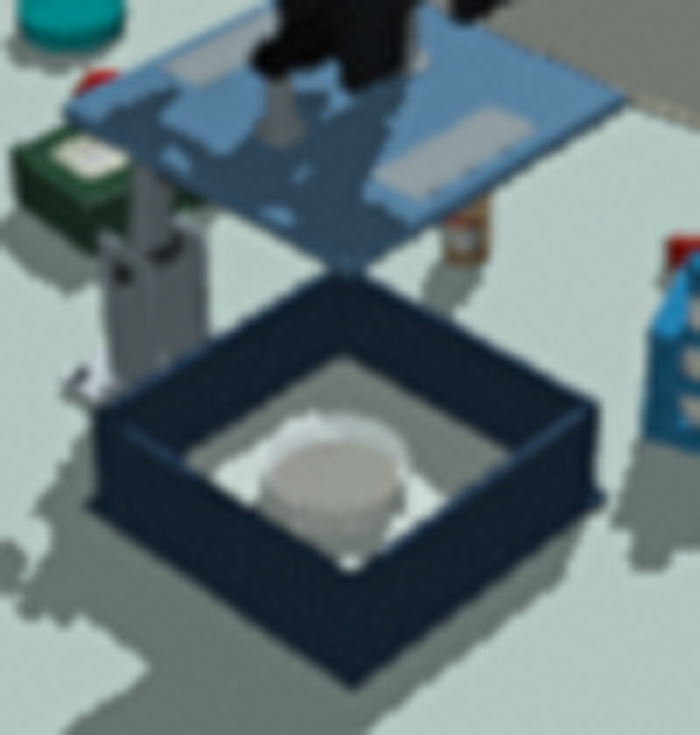

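```bash
python3 - <<'E'
from sfit import *
c=cal('s8');o=lambda p:(215+p[0]/7-.43,145+p[1]/7-.43)
x,f=fitsq('scene',c,sq(.07,.05),[o(p) for p in[(345,270),(600,404),(350,577),(97,407)]],[.53,.04,-.1]);print(x,f.round(1))
x,f=fitsq('scene',c,sq(.071,.189)[1:],[o(p) for p in[(627,98),(347,266),(67,102)]],[.53,.04,-.1]);print(x,f.round(1))
E
```

```text
[ 0.53907235  0.04581931 -0.13087284] [ 0.2 -1.9  1.  -0.1 -0.   0.9 -1.1  0.3]
[ 0.53785049  0.04383542 -0.13763783] [ 1.3 -0.3 -0.1  0.  -1.2 -0.1]
```

Request:
{"fn": "play_rows", "kwargs": {
  "deltas": [0,0,0,0.8,1.5,-20,0,0,0,0,0,0,-40,0,0,0,0,0,0,-30,0,0,0,0,0,0,-15,0,0,0,0,0,0,-8,0,0,0,0,0,0,0,0,0,0,0,0,0,0,0,0,0,0,0,0,0,0,0,0,0,0,0,0,0]
}}

```text
time_s: 15.2
eef_pos: [0.5381, 0.0466, 0.0876]
tcp_rot: [0.042, 0.705, -0.042, 0.706]
wrist_force: [-0.3, -0.2, -3.1]
width: 0.15
```

```bash
python3 - <<'E'
from h import *
st();snap('s9','scene');snap('w9')
crop('pics/s9.png','pics/s9d.png',215,145,315,250,7)
E
```

```text
t 15.2 tcp [0.5381 0.0466 0.0876] jawdeg 83.18 down [ 1.7e-03  4.0e-04 -1.0e+00] w 13.2 F [-0.3  -0.19 -3.08]
q [-0.    0.82 -0.29  1.94  0.5   0.45  0.8 ]
```

View pics/s9d.png

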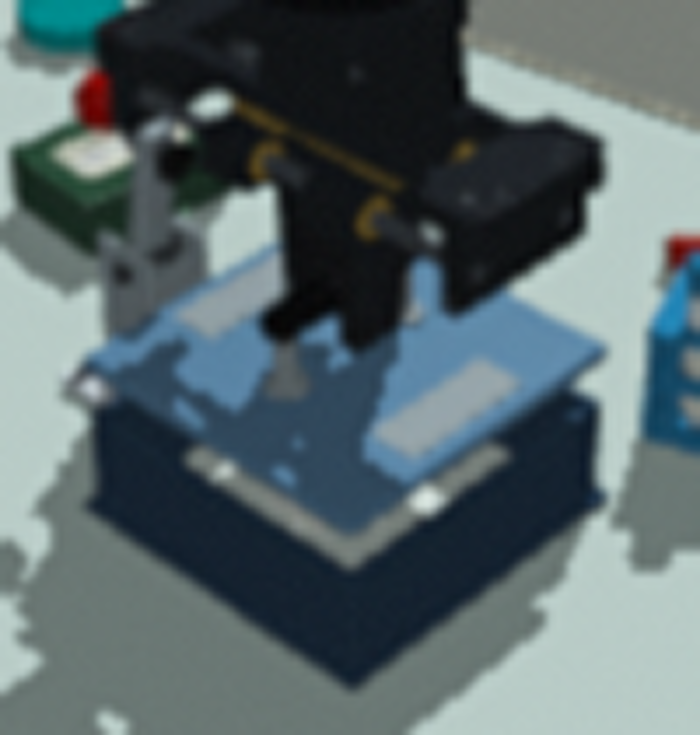

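Request:
{"fn": "play_rows", "kwargs": {
  "deltas": [0,0,0,0,0,-4,0,0,0,0,0,0,-4,0,0,0,0,0,0,0,0,0,0,0,0,0,0,0,0,0,0,0,0,0,0]
}}

```text
time_s: 15.8
eef_pos: [0.5375, 0.0466, 0.0787]
tcp_rot: [0.042, 0.706, -0.042, 0.706]
wrist_force: [-0.2, 0.2, -2.1]
width: 0.149
```

Request:
{"fn": "play_rows", "kwargs": {
  "deltas": [0,0,0,0,0,-3,0,0,0,0,0,0,-3,0,0,0,0,0,0,0,0,0,0,0,0,0,0,0]
}}

```text
time_s: 16.2
eef_pos: [0.5374, 0.0465, 0.0726]
tcp_rot: [0.042, 0.706, -0.042, 0.706]
wrist_force: [0.4, -0.1, -3.1]
width: 0.148
```

Request:
{"fn": "play_rows", "kwargs": {
  "deltas": [0,0,0,0,0,-2,0,0,0,0,0,0,-2,0,0,0,0,0,0,0,0,0,0,0,0,0,0,0]
}}

```text
time_s: 16.6
eef_pos: [0.5376, 0.0466, 0.0689]
tcp_rot: [0.042, 0.706, -0.042, 0.706]
wrist_force: [-0.4, -0.8, 1.8]
width: 0.151
```

```bash
python3 - <<'E'
from h import *
st()
E
```

```text
t 16.6 tcp [0.5376 0.0466 0.0689] jawdeg 83.19 down [ 3.e-04  1.e-04 -1.e+00] w 13.3 F [-0.37 -0.81  1.81]
q [-0.02  0.85 -0.26  1.95  0.52  0.41  0.78]
```

Seated at the predicted height with contact force; release slowly.

Request:
{"fn": "play_rows", "kwargs": {
  "deltas": [0,0,0,0,0,0,20,0,0,0,0,0,0,30,0,0,0,0,0,0,45,0,0,0,0,0,0,45,0,0,0,0,0,0,45]
}}

```text
time_s: 17.1
eef_pos: [0.5375, 0.0465, 0.0687]
tcp_rot: [0.042, 0.706, -0.042, 0.706]
wrist_force: [0.7, 0.2, 0.9]
width: 0.508
```

Request:
{"fn": "play_rows", "kwargs": {
  "deltas": [0,0,0,0,0,10,45,0,0,0,0,0,30,45,0,0,0,0,0,40,45,0,0,0,0,0,40,45,0,0,0,0,0,30,45,0,0,0,0,0,10,45,0,0,0,0,0,0,45,0,0,0,0,0,0,45,0,0,0,0,0,0,45,0,0,0,0,0,0,45]
}}

```text
time_s: 18.1
eef_pos: [0.5367, 0.0464, 0.2274]
tcp_rot: [0.042, 0.707, -0.042, 0.705]
wrist_force: [0.3, 0.1, 0.4]
width: 0.511
```

```bash
python3 - <<'E'
from h import *
st();snap('s10','scene');snap('w10');snap('t10','top')
crop('pics/s10.png','pics/s10d.png',205,135,315,250,6)
E
```

```text
t 18.1 tcp [0.5367 0.0464 0.2274] jawdeg 83.21 down [-2.8e-03 -3.0e-04 -1.0e+00] w 45.0 F [0.29 0.06 0.4 ]
q [ 0.1   0.62 -0.44  1.83  0.36  0.78  0.92]
```

View pics/s10d.png

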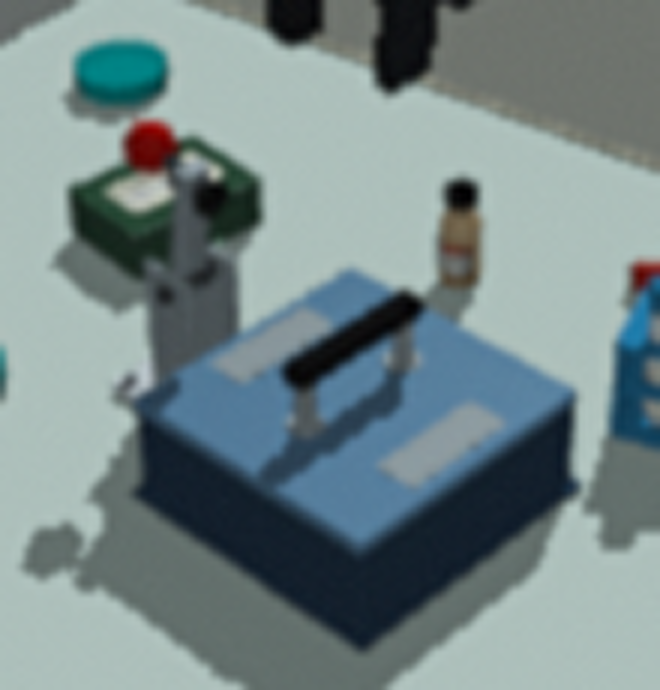

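View pics/w10.png

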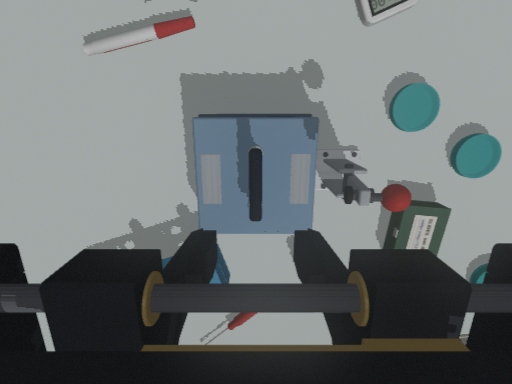

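```bash
cat > ball.py <<'E'
from h import *
b=np.array([.5378,.0463]);yaw=-.12
Rz=R.from_euler('z',yaw).as_matrix()
def ballw(a): return Rz@np.array([0,.105-.058*np.cos(a)+.032*np.sin(a),.07+.058*np.sin(a)+.032*np.cos(a)])+[*b,0]
E
python3 - <<'E'
from ball import *
for a in(1.2,1.25,1.3,1.35,1.4,1.45):
    P=ballw(a);print(a,P.round(4),proj('wrist',P,cal('w10')).round(1),proj('top',P,cal('t10')).round(1),proj('scene',P,cal('s10')).round(1))
for n,t in(('wrist','w10'),('top','t10'),('scene','s10')):
    im=cv2.imread(f'pics/{t}.png');h=cv2.cvtColor(im,cv2.COLOR_BGR2HSV)
    m=(((h[...,0]<8)|(h[...,0]>172))&(h[...,1]>150)&(h[...,2]>40)).astype('uint8')
    k,_,s,ce=cv2.connectedComponentsWithStats(m)
    print(n,[(s[i].tolist(),ce[i].round(1).tolist()) for i in range(1,k) if s[i,4]>15])
E
```

```text
1.2 [0.5514 0.1593 0.1357] [[380.7 199. ]] [[230.3 187.2]] [[233.3 160.1]]
1.25 [0.5518 0.1625 0.1351] [[384.1 198.8]] [[229.3 187.1]] [[232.6 159.8]]
1.3 [0.5522 0.1658 0.1344] [[387.3 198.6]] [[228.3 187. ]] [[231.8 159.6]]
1.35 [0.5526 0.1689 0.1336] [[390.3 198.3]] [[227.3 186.9]] [[231.  159.4]]
1.4 [0.553  0.1721 0.1326] [[393.3 198. ]] [[226.3 186.9]] [[230.3 159.3]]
1.45 [0.5533 0.1751 0.1314] [[396.  197.6]] [[225.4 186.8]] [[229.5 159.3]]
wrist [([170, 25, 10, 5, 18], [173.9, 27.2]), ([156, 29, 8, 7, 23], [159.1, 31.2]), ([394, 199, 16, 12, 86], [402.1, 205.3])]
top [([305, 147, 4, 5, 17], [306.4, 149.1]), ([223, 184, 7, 7, 42], [225.9, 187.2]), ([281, 252, 14, 5, 53], [288.2, 254.5])]
scene [([226, 156, 9, 7, 45], [229.6, 158.9]), ([311, 179, 21, 4, 44], [320.8, 180.0]), ([335, 181, 5, 5, 21], [336.6, 183.0]), ([234, 263, 16, 11, 75], [241.6, 267.7])]
```

Request:
{"fn": "play_rows", "kwargs": {
  "deltas": [0,0,-0.143,1.5,11,0,50,0,0,-0.143,1.5,12,0,50,0,0,-0.143,1.5,12,0,50,0,0,-0.143,1.5,12,0,50,0,0,-0.143,1.5,12,0,50,0,0,-0.143,1.5,12,0,50,0,0,-0.143,1.5,12,0,50,0,0,-0.143,1.5,12,0,50,0,0,-0.143,1.5,12,0,50,0,0,-0.143,1.5,12,0,50,0,0,-0.143,1.4,8,0,50]
}}

```text
time_s: 19.35
eef_pos: [0.5536, 0.1749, 0.2284]
tcp_rot: [-0.53, -0.468, 0.53, -0.467]
wrist_force: [-0.3, 0.6, -1.0]
width: 0.566
```

Request:
{"fn": "play_rows", "kwargs": {
  "deltas": [0,0,0,0,0,0,50,0,0,0,0,0,0,50,0,0,0,0,0,0,50,0,0,0,0,0,0,50,0,0,0,0,0,0,50]
}}

```text
time_s: 19.85
eef_pos: [0.5539, 0.1729, 0.2288]
tcp_rot: [-0.529, -0.469, 0.529, -0.469]
wrist_force: [-0.8, -0.2, 0.9]
width: 0.565
```

```bash
python3 - <<'E'
from ball import *
st();c=snap('w11');print(proj('wrist',ballw(1.42),c),ballw(1.42))
E
```

```text
t 19.85 tcp [0.5539 0.1729 0.2288] jawdeg -6.94 down [-0.e+00 -1.e-04 -1.e+00] w 49.8 F [-0.8  -0.2   0.91]
q [-0.41  0.64  0.04  1.72 -0.04  0.78 -0.47]
[[254.25635984 194.9731308 ]] [0.55311404 0.17330383 0.13214902]
```

View pics/w11.png

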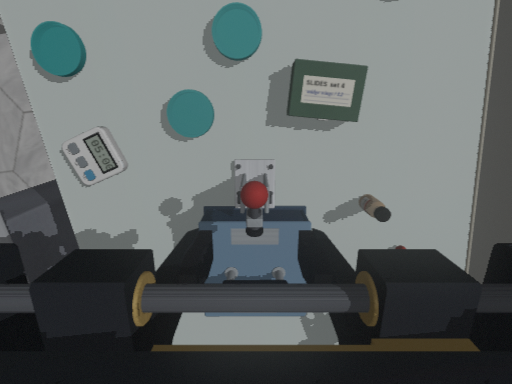

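Request:
{"fn": "play_rows", "kwargs": {
  "deltas": [0,0,0,-0.5,0,-30,50,0,0,0,0,0,-40,50,0,0,0,0,0,-25,50,0,0,0,0,0,-12,50,0,0,0,0,0,-4,50,0,0,0,0,0,0,50,0,0,0,0,0,0,50,0,0,0,0,0,0,50],
  "newtons": 12
}}

```text
time_s: 20.7
eef_pos: [0.5543, 0.1738, 0.119]
tcp_rot: [0.53, 0.469, -0.528, 0.469]
wrist_force: [-0.7, 1.0, -0.0]
width: 0.568
```

Request:
{"fn": "play_rows", "kwargs": {
  "deltas": [0,0,0,0,0,0,15,0,0,0,0,0,0,15,0,0,0,0,0,0,15,0,0,0,0,0,0,15,0,0,0,0,0,0,15]
}}

```text
time_s: 21.2
eef_pos: [0.5531, 0.1737, 0.1179]
tcp_rot: [-0.529, -0.469, 0.529, -0.469]
wrist_force: [-1.6, 0.3, 2.7]
width: 0.284
```

```bash
python3 - <<'E'
from ball import *
st()
A=np.linspace(1.42,-.02,13);P=np.array([ballw(a) for a in A]);print((np.diff(P,axis=0)*1e3).round(1).tolist())
E
```

```text
t 21.2 tcp [0.5531 0.1737 0.1179] jawdeg -6.93 down [-4.e-04  1.e-04 -1.e+00] w 25.1 F [-1.57  0.33  2.68]
q [-0.4   0.8   0.03  1.81 -0.04  0.53 -0.47]
[[-0.9, -7.6, 2.3], [-0.9, -7.8, 1.4], [-0.9, -7.9, 0.4], [-0.9, -7.9, -0.5], [-0.9, -7.8, -1.5], [-0.9, -7.5, -2.4], [-0.9, -7.2, -3.3], [-0.8, -6.7, -4.1], [-0.7, -6.2, -4.9], [-0.7, -5.6, -5.6], [-0.6, -4.9, -6.3], [-0.5, -4.1, -6.8]]
```

Request:
{"fn": "play_rows", "kwargs": {
  "deltas": [0,0,0,-0.9,-7.6,2.3,15,0,0,0,-0.9,-7.8,1.4,15,0,0,0,-0.9,-7.9,0.4,15,0,0,0,-0.9,-7.9,-0.5,15,0,0,0,0,0,0,15,0,0,0,0,0,0,15]
}}

```text
time_s: 21.8
eef_pos: [0.5491, 0.1395, 0.1215]
tcp_rot: [-0.529, -0.468, 0.531, -0.469]
wrist_force: [-2.7, -1.8, 6.3]
width: 0.283
```

```bash
python3 - <<'E'
from ball import *
st();snap('s12','scene');crop('pics/s12.png','pics/s12d.png',195,115,315,225,5.5)
E
```

```text
t 21.8 tcp [0.5491 0.1395 0.1215] jawdeg -7.06 down [-0.0018 -0.003  -1.    ] w 24.9 F [-2.71 -1.8   6.33]
q [-0.35  0.78  0.02  1.85 -0.03  0.52 -0.43]
```

View pics/s12d.png

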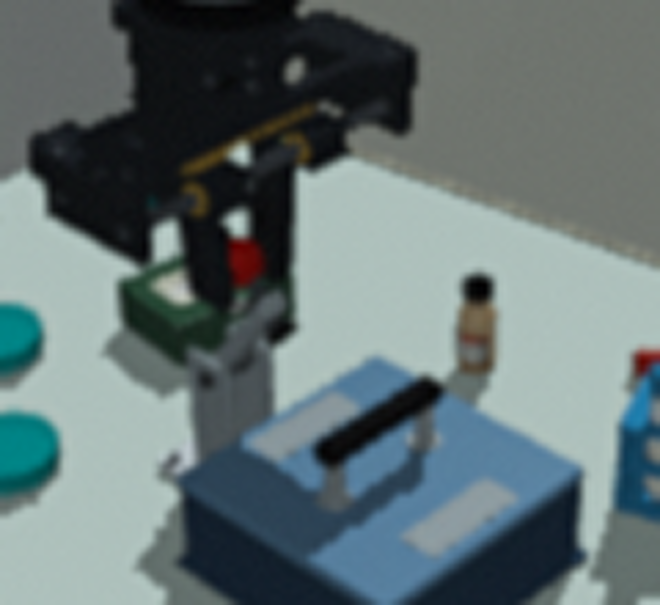

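Request:
{"fn": "play_rows", "kwargs": {
  "deltas": [0,0,0,-0.9,-7.8,-1.5,15,0,0,0,-0.9,-7.5,-2.4,15,0,0,0,-0.9,-7.2,-3.3,15,0,0,0,-0.8,-6.7,-4.1,15,0,0,0,-0.7,-6.2,-4.9,15,0,0,0,-0.7,-5.6,-5.6,15,0,0,0,0,0,0,15,0,0,0,0,0,0,15]
}}

```text
time_s: 22.65
eef_pos: [0.5443, 0.0992, 0.099]
tcp_rot: [-0.529, -0.468, 0.531, -0.469]
wrist_force: [-2.5, -5.2, 1.7]
width: 0.286
```

Request:
{"fn": "play_rows", "kwargs": {
  "deltas": [0,0,0,-0.6,-4.9,-6.3,15,0,0,0,-0.5,-4.1,-6.8,15,0,0,0,0,0,0,15,0,0,0,0,0,0,15,0,0,0,0,0,0,15]
}}

```text
time_s: 23.15
eef_pos: [0.5433, 0.0912, 0.0863]
tcp_rot: [-0.529, -0.468, 0.53, -0.469]
wrist_force: [-2.6, -5.0, -0.3]
width: 0.28
```

```bash
python3 - <<'E'
from ball import *
s=st();print(ballw(0),ballw(-.02));snap('s13','scene');crop('pics/s13.png','pics/s13d.png',195,115,315,225,5.5)
E
```

```text
t 23.15 tcp [0.5433 0.0912 0.0863] jawdeg -6.98 down [-0.0012 -0.0018 -1.    ] w 24.7 F [-2.64 -4.95 -0.28]
q [-0.26  0.82  0.01  1.91 -0.01  0.41 -0.36]
[0.54342647 0.09296201 0.102     ] [0.54335125 0.09233817 0.10083368]
```

View pics/s13d.png

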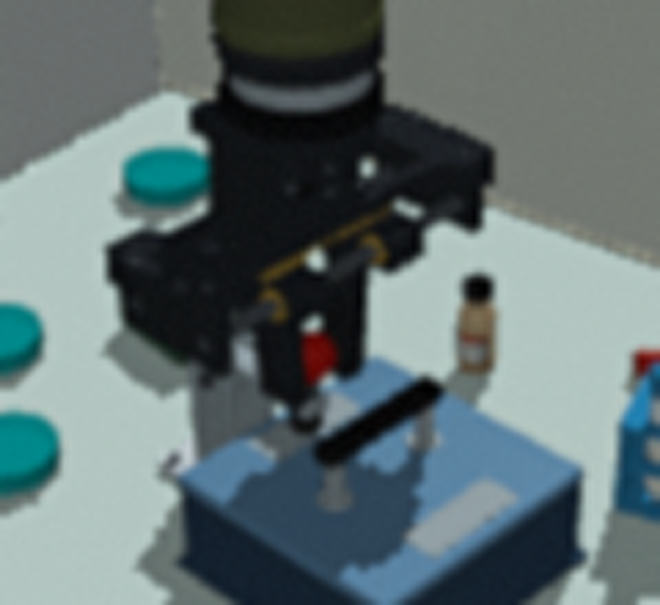

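Request:
{"fn": "play_rows", "kwargs": {
  "deltas": [0,0,0,0,-0.5,-2,15,0,0,0,0,-0.5,-2,15,0,0,0,0,0,0,15,0,0,0,0,0,0,15]
}}

```text
time_s: 23.6
eef_pos: [0.5434, 0.0914, 0.0833]
tcp_rot: [-0.529, -0.469, 0.53, -0.469]
wrist_force: [-3.3, -3.4, 7.8]
width: 0.28
```

```bash
python3 - <<'E'
from ball import *
s=st()
E
```

```text
t 23.6 tcp [0.5434 0.0914 0.0833] jawdeg -6.92 down [-6.e-04 -4.e-04 -1.e+00] w 24.7 F [-3.27 -3.36  7.85]
q [-0.25  0.83  0.01  1.91 -0.01  0.4  -0.36]
```

Request:
{"fn": "play_rows", "kwargs": {
  "deltas": [0,0,0,0,0,0,35,0,0,0,0,0,0,45,0,0,0,0,0,0,45,0,0,0,0,0,10,45,0,0,0,0,0,30,45,0,0,0,0,0,40,45,0,0,0,0,0,40,45,0,0,0,0,0,20,45,0,0,0,0,0,0,0,0,0,0,0,0,0,0,0,0,0,0,0,0,0]
}}

```text
time_s: 24.7
eef_pos: [0.543, 0.0913, 0.2215]
tcp_rot: [-0.529, -0.469, 0.53, -0.469]
wrist_force: [-0.3, -0.1, -0.5]
width: 0.262
```

Request:
{"fn": "play_rows", "kwargs": {
  "deltas": [0,0,0,0,0,0,0,0,0,0,0,0,0,0,0,0,0,0,0,0,0]
}}

```text
time_s: 25.0
eef_pos: [0.5435, 0.0913, 0.2218]
tcp_rot: [-0.529, -0.469, 0.53, -0.469]
wrist_force: [-0.2, -0.2, -0.5]
width: 0.008
```

```bash
python3 - <<'E'
from ball import *
s=st();snap('s14','scene');snap('w14');snap('t14','top');crop('pics/s14.png','pics/s14d.png',205,140,315,250,6)
for a in(.12,.06,0,-.04): P=ballw(a);print(a,proj('wrist',P,cal('w14')).round(1),proj('scene',P,cal('s14')).round(1),proj('top',P,cal('t14')).round(1))
for n,t in(('wrist','w14'),('top','t14'),('scene','s14')):
    im=cv2.imread(f'pics/{t}.png');h=cv2.cvtColor(im,cv2.COLOR_BGR2HSV)
    m=(((h[...,0]<8)|(h[...,0]>172))&(h[...,1]>150)&(h[...,2]>40)).astype('uint8')
    k,_,q,ce=cv2.connectedComponentsWithStats(m)
    print(n,[(q[i].tolist(),ce[i].round(1).tolist()) for i in range(1,k) if q[i,4]>15])
E
```

```text
t 25.0 tcp [0.5435 0.0913 0.2218] jawdeg -6.93 down [-1.1e-03 -3.0e-04 -1.0e+00] w 0.7 F [-0.16 -0.2  -0.48]
q [-0.26  0.61  0.02  1.82 -0.01  0.72 -0.36]
0.12 [[254.9 184.5]] [[249.7 177.3]] [[250.4 191.6]]
0.06 [[254.9 185.9]] [[250.4 178.6]] [[251.1 191.9]]
0 [[254.9 186.9]] [[250.9 179.9]] [[251.8 192.2]]
-0.04 [[254.9 187.5]] [[251.3 180.9]] [[252.2 192.4]]
wrist [([246, 177, 21, 24, 373], [256.4, 188.1]), ([131, 251, 13, 22, 133], [137.0, 260.7])]
top [([272, 130, 17, 11, 62], [279.4, 135.3]), ([305, 147, 4, 5, 17], [306.4, 149.1])]
scene [([248, 176, 7, 9, 49], [250.9, 179.8]), ([311, 179, 21, 3, 42], [321.0, 180.0]), ([335, 181, 5, 5, 21], [336.6, 183.0]), ([234, 263, 16, 11, 71], [241.6, 267.9])]
```

View pics/s14d.png

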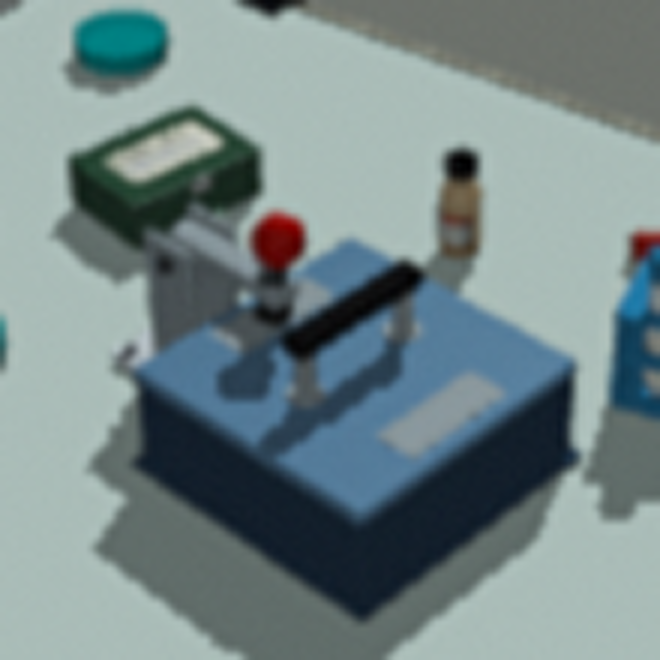

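View pics/w14.png

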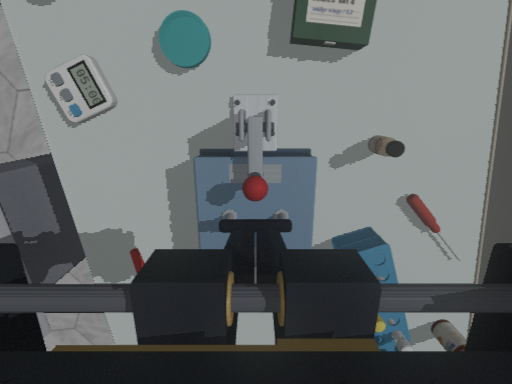

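Request:
{"fn": "play_rows", "kwargs": {
  "deltas": [0,0,0,0,1.5,-30,0,0,0,0,0,0,-40,0,0,0,0,0,0,-20,0,0,0,0,0,0,-9,0,0,0,0,0,0,-4,0,0,0,0,0,0,-2,0,0,0,0,0,0,0,0,0,0,0,0,0,0,0,0,0,0,0,0,0,0]
}}

```text
time_s: 26.05
eef_pos: [0.5443, 0.0929, 0.1182]
tcp_rot: [0.53, 0.469, -0.529, 0.469]
wrist_force: [-0.1, 0.2, 0.6]
width: 0.006
```

Request:
{"fn": "play_rows", "kwargs": {
  "deltas": [0,0,0,0,0,-1,0,0,0,0,0,0,-1,0,0,0,0,0,0,0,0,0,0,0,0,0,0,0]
}}

```text
time_s: 26.45
eef_pos: [0.5438, 0.0929, 0.1154]
tcp_rot: [0.529, 0.469, -0.529, 0.469]
wrist_force: [0.4, -0.7, 1.1]
width: 0.005
```

Request:
{"fn": "play_rows", "kwargs": {
  "deltas": [0,0,0,0,0,-1,0,0,0,0,0,0,-1,0,0,0,0,0,0,0,0,0,0,0,0,0,0,0]
}}

```text
time_s: 26.85
eef_pos: [0.544, 0.0929, 0.1149]
tcp_rot: [0.53, 0.469, -0.529, 0.469]
wrist_force: [-3.4, -0.1, 13.6]
width: 0.009
```

Request:
{"fn": "play_rows", "kwargs": {
  "deltas": [0,0,0,0,0,-1,0,0,0,0,0,0,-1,0,0,0,0,0,0,0,0,0,0,0,0,0,0,0]
}}

```text
time_s: 27.25
eef_pos: [0.544, 0.0928, 0.1145]
tcp_rot: [0.53, 0.468, -0.529, 0.469]
wrist_force: [-5.8, -0.5, 27.6]
width: 0.006
```

Request:
{"fn": "play_rows", "kwargs": {
  "deltas": [0,0,0,0,0,5,0,0,0,0,0,0,25,0,0,0,0,0,0,40,0,0,0,0,0,0,40,0,0,0,0,0,0,20,0,0,0,0,0,0,0,0,0,0,0,0,0,0,0,0,0,0,0,0,0,0,0,0,0,0,0,0,0]
}}

```text
time_s: 28.15
eef_pos: [0.5429, 0.0927, 0.2401]
tcp_rot: [-0.528, -0.469, 0.53, -0.468]
wrist_force: [0.1, -0.1, -0.0]
width: 0.004
```

```bash
python3 - <<'E'
from ball import *
st();snap('s15','scene');crop('pics/s15.png','pics/s15d.png',205,140,315,250,6)
E
```

```text
t 28.15 tcp [0.5429 0.0927 0.2401] jawdeg -6.93 down [-2.7e-03 -7.0e-04 -1.0e+00] w 0.3 F [ 0.06 -0.1  -0.03]
q [-0.26  0.59  0.02  1.79 -0.01  0.76 -0.36]
```

View pics/s15d.png

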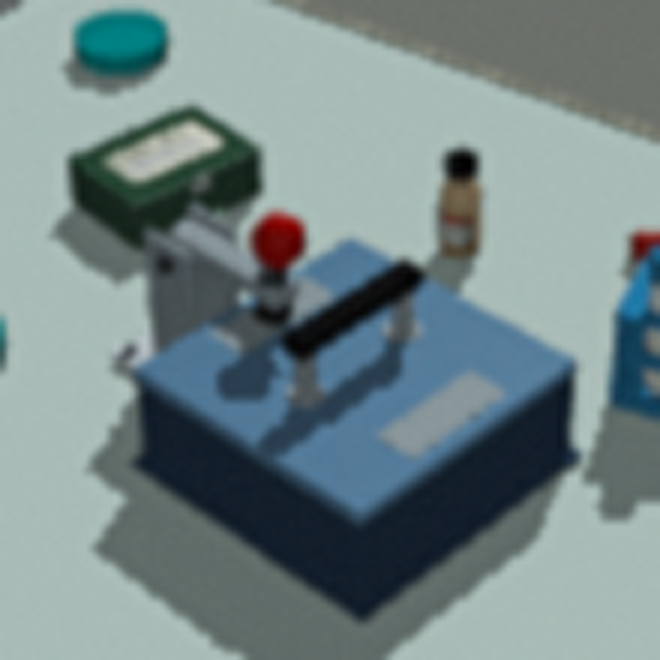

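The picture shows the lid flush on the box (near corner at 360,520) and the clamp arm level, with the ball at (278,240) and the foot resting on the lid. The gripper is clear of everything, so I'm handing in.

```bash
python3 -c "
from cell import manip
print(manip.sign_off())"
```

```text
the job is handed in; nothing more can be done
None
```

The dish is in the box, the lid is seated and the clamp is down. I handed the job in at about 28 s of the 67 s allowed; no verdict was reported.

- **Dish:** I took the pale dish, not one of the four turquoise ones, and set it level on the box floor. The wrist camera showed it lying flat about 7 mm from the box's middle before the lid went on; under the lid it could no longer be seen.
- **Lid:** It went in with no side force and stopped at the expected height (TCP z 0.0689 m). In the last picture it is flush with the rim on the sides the scene camera sees.
- **Clamp:** I gripped the ball, swung it down its arc and let go, then pressed it once from above. It held firm at 28 N with the ball's top at about 0.1145 m, which puts the joint at roughly 0 rad.
- **At hand-in:** The force on the tool read about zero and the gripper was about 125 mm above the ball. I took no final position measurement of the vial, marker or timer. They looked unmoved in the pictures I took.

Two checks disagreed:
- **Box position:** The first fits differed by up to 9 mm because the arm was still swinging when the pictures were taken. After letting it settle, the wrist and scene cameras agreed to about 2 mm, and I aimed between them. The top camera put the box 6 to 8 mm lower in x, and I left it out.
- **Clamp angle:** The scene camera gave about 0 rad and the wrist camera about -0.04 rad, both under the 0.06 limit.

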